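Lock a bearing in the cam-bolt fixture

ROBOT

A 6-joint arm with a two-finger parallel gripper is mounted at the origin on the work surface; the furniture and walls round the work are solid. World frame = base frame: x ahead of the robot, y to its left, z up, the work surface at z = 0. Lengths are in mm, angles in rad, forces in N, time in s.
With the tool pointing down it reaches from about 350 to 875 mm from the base axis. Payload 4.2 kg.
Tool frame: the origin (TCP) lies at the very end of the fingers, on their centre line; the grasp point (between the pads) lies 19 mm behind it; x points along the fingers, z is the direction in which the jaws open and shut, and the axes are right-handed (so a half turn about x gives the same grasp; the last joint's range is limited). The gripper opens to 85 mm and grips with 20 to 120 N. Pads are 22 mm wide; open, the fingers measure 114 mm over their backs; the gripper's body (76 mm by 85 mm) begins 54 mm behind the grasp point. The pads swing forward as they close: fully open they stand 13 mm farther back than shut.
Start: joints at [1.363, 0.385, 0.008, 0, -1.194, -0.259], TCP at [281.236, 558.127, 231.312] pointing down, gripper open.
Joint ranges: [-3.14, 3.14], [-1.21, 2.06], [-1.07, 1.41], [-3.16, 2.05], [-2.99, -0.16], [-3.1, 3.1]. Speed limits (rad/s): [2.79, 2.79, 3.14, 3.14, 3.14, 3.14].

INTERFACE

Orientations are given as a unit quaternion [w, x, y, z].
In Python, from workcell import read_state, capture, finish_job gives the robot as it stands. The module is installed in compiled form; this text tells all that it offers.
- The arm moves only by the tool play_rows, never from a script. Its argument "targets" is a list of rows, each an object with "slide": the shift along the tool's x, y, z in mm, a list of three; "turn": the turn about the tool's x in rad; "fingers": the closure, from -1 (fully open) to 1 (shut). In form: [{"slide": [x, y, z], "turn": turn, "fingers": fingers}, ...]. A call has 1 to 5 rows; each row is the pose to reach, as a shift and turn from the pose commanded when the call began, along the tool's axes at that moment; what a row does not reach only later rows make up. A row lasts 1/10 s, in which the tool goes at most 50 mm and 8.59 degrees, less where a joint would pass 70% of its speed; a pose out of reach is approached as far as the arm can. A call with a gripper value outside its range is refused whole. The fingers move at their own pace and stop on an object; the grip force is fixed at half the most. Time passes only in rows, so rows that repeat a pose let the fingers close. It gives the time, the measured TCP pose, the force and the opening at its end, in the units of the state.
- read_state(): the state, without advancing time (a new reading comes with each control period).
- capture(name): name is "side" or "top" or "wrist"; returns a dict with "frame" (420x560x3 uint8, red, green, blue), "fx", "fy", "cx", "cy" (pixels), "dist_coeffs" ([k1, k2, p1, p2, k3] as OpenCV has them; the pictures are not rectified), "xyz" and "rotation" of the camera in the world; the wrist camera has in their place "mount" (4x4, takes a point from camera to tool coordinates, whose origin is the TCP and whose axes are the tool frame's). Camera axes: x right, y down, z forward; pixel columns grow to the right and rows downward; lengths in mm; the calibration is good to about 2 mm. A picture is of the moment at which its call begins: read the wrist's pose just before it. There is no depth.
- finish_job(): hands the job in, once; it reports no verdict.
The state is a dict: "t": time; "q": joint angles; "joint_vel": joint speeds; "tau": joint torques, N m; "ee_pos": TCP position; "tcp_rot": TCP orientation; "force": force on the tool from outside, world axes, zero at the start; "moment": the same for the moment, N m; "finger_gap": opening from 0.0 (shut) to 1.0 (fully open).
Only numpy, scipy, OpenCV 4.12 (cv2) and the standard library are available. Lean on these libraries where they do the work, as an engineer would, in place of code of your own. Each camera call takes 0.05 s, during which the arm holds its last target.

TASK

Lay the ball bearing flat in the four-pin nest of the grey holding fixture and let go of it, then turn the red cam knob clockwise (seen from above) until the sprung steel bolt has dropped fully home into the notch of the hidden cam, with its tongue over the bearing's edge. The notch ends in a hard stop: go up to it by feel and do not force the knob against it. Leave the cup, the gear and the oil can where they stand, and finish with your hand off everything.

Things in the scene. Friction and masses are not known exactly. Their poses are not given: they have to be found in the camera images.
- bearing_center (a point): centre (half-way up) of the loose steel ball bearing with black seals: 52 mm outside diameter, 12 mm thick, about 60 g, lying flat on the bench at the start; the only bearing near the fixture. Grasp it across its outer ring
- nest (a point): centre of the nest's seat, where the bearing's underside must lie: a dark 45 mm boss, its top 28 mm above the bench, amid four upright ball-topped pins (8 mm thick, 38 mm high, 31.5 mm from the centre at 35, 145, 215 and 325 degrees from the fixture's x) that leave 1.5 mm play round the bearing. Finger room on the fixture's +y and -y sides, down to the 12 mm high base plate
- fixture: fixed grey holding fixture with a 184 x 104 mm base plate; origin at its underside near the middle, x from the nest (x = -50 mm) towards the knob's axis (x = +31 mm), z up. Side rails and a spring plate up to 52 mm high stand round the cam. Its yaw varies
- knob: red cam knob; origin on its axis, 70 mm above the bench. Its grip bar is 54 mm long along its own x, 16 mm thick along its own y, 60 to 83 mm above the bench, on a dial 66 mm across (top 57 mm). At the start its x is within 0.2 rad of the fixture's x. Turns clockwise from above with about 0.15 N m of friction and stays where it is left
- cam_axis (a point): point on the knob's axis at the height of the hidden cam (30 mm radius, 45 mm above the bench). The cam sits at an unknown angle on the shaft: a falling ramp 0.4 rad long leads to a hard stop met 0.4 to 1.3 rad clockwise from the start, different every time. There the torque rises steeply; the bolt is home only within about 0.04 rad of the stop. Over 0.8 N m of added torque is forcing
- bolt: sprung steel bolt, a flat yoke round the cam with an 18 mm wide, 6 mm thick tongue pointing at the nest; origin at the tongue's tip, 45 mm above the bench. It slides along the fixture's x: tip at x = -21.5 mm (fixture frame) while the cam holds it back, clear of the bearing; a 6 N spring moves it to x = -28 mm when fully home, over the bearing's edge
- cup: white cup, 80 mm across, 94 mm high, a bystander; origin at the centre of its underside
- gear: small steel gear, 33 mm across, 14 mm high, a bystander; origin at the centre of its underside
- can: dark green oil can with a bent spout, 64 x 84 mm, 192 mm high, a bystander; origin at its underside
Not all that is in view belongs to the job. What is meant by the part that bears bearing_center is not brown or orange, and is the larger of those in its own colour.

How it is judged (in metres and radians):
On the way, in this order (a step that is already met when the one before it is completed fails the run):
1. the bearing lies flat in the nest, let go, with the bolt still held back (horizontal distance between bearing_center and nest below 0.004 m and z of bearing_center in the frame of nest below 0.008 m and angle between bearing_center's own z axis and vertical below 0.08 rad and contact force between the fingers and anything else below 0.2 N and x of bolt in the frame of fixture above -0.0235 m), for 0.2 s.
2. the bolt has dropped fully home into the notch (x of bolt in the frame of fixture below -0.027 m), for 0.2 s.
At the end, for the whole second after the job is handed in: The bearing lies flat on the nest's seat between the pins (centre within 4 mm of the nest's, within 2 mm of full depth, tilted less than 0.08 rad), and the bolt stands at rest within 1 mm of fully home (tip beyond x = -27 mm in the fixture's frame) (horizontal distance between bearing_center and nest below 0.004 m and z of bearing_center in the frame of nest below 0.008 m and angle between bearing_center's own z axis and vertical below 0.08 rad and x of bolt in the frame of fixture below -0.027 m and linear speed of bolt below 0.01 m/s); the robot touches nothing.
It fails at once if the knob is forced: more than 35 N between the cam and the bolt (contact force between knob and bolt above 35 N).
It fails at once if the cup, the gear or the oil can is shifted by more than 30 mm (distance of any of cup, gear, can from where it was at the start of the episode above 0.03 m).
It also fails if it takes over 72 s, if anything falls off the work surface, if the arm or the gripper's body presses on something with over 40 N, if the wrist force passes 120 N, or if a joint passes its speed limit or range.

## Working session

There is one attempt and no reset: what is moved stays moved. The work goes in short steps, Python scripts to look and compute and a tool call to move; the robot and the scene stay as the last step left them, time stands still between calls to the robot, and variables do not carry over. Pictures are saved under pics/ and viewed, and the job is handed in when it is done.

Besides the shell and the picture viewer there is one more tool, called after ">>>" as a command line: name --argument value ..., lists and objects as JSON in quotes. play_rows: Moves the arm, as the interface text tells. Its arguments: {"type":"object","properties":{"targets":{"type":"array","items":{"type":"object","properties":{"slide":{"type":"array","items":{"type":"number"}},"turn":{"type":"number"},"fingers":{"type":"number"}}}}},"required":["targets"]}

```bash
mkdir -p pics; python3 - <<'E'
from workcell import read_state, capture
import cv2, json, numpy as np
s=read_state(); print(s)
for n in ["side","top","wrist"]:
    c=capture(n); cv2.imwrite(f"pics/{n}0.png",c["frame"][:,:,::-1])
    print(n,{k:(np.round(v,4).tolist() if k!="frame" else 0) for k,v in c.items()})
    import pickle; pickle.dump((read_state(),c),open(f"pics/{n}0.pkl","wb"))
E
```

```text
{'t': 0.0, 'q': array([ 1.36262297e+00,  3.85550440e-01,  6.62171776e-03, -4.78651696e-04,
       -1.19403018e+00, -2.58614588e-01]), 'joint_vel': array([ 7.70507897e-04,  1.39872526e-03, -4.84998731e-04,  9.81176433e-04,
        1.32090513e-05,  3.57060758e-04]), 'tau': array([-2.76241499e-04, -3.92288446e+01,  1.88400757e+01,  4.18612942e+00,
       -4.62785349e-03,  3.91010147e-06]), 'ee_pos': array([280.97794442, 557.61587275, 230.22670723]), 'tcp_rot': array([-0.37119546, -0.60147546, -0.37030401,  0.60275712]), 'force': array([-0.02339589, -0.08655232, -0.80417043]), 'moment': array([-0.0335531 ,  0.01332664,  0.02109518]), 'finger_gap': 1.0012054825446477}
side {'frame': 0, 'fx': 533.6051, 'fy': 533.6051, 'cx': 279.4894, 'cy': 199.6633, 'dist_coeffs': [-0.0121, 0.0, 0.0, 0.0, 0.0], 'xyz': [-123.2985, -1237.0582, 664.621], 'rotation': [-0.5334, 0.8055, -0.2101, 0.1499]}
top {'frame': 0, 'fx': 513.8288, 'fy': 513.8288, 'cx': 277.4914, 'cy': 211.9639, 'dist_coeffs': [0.0429, 0.0, 0.0, 0.0, 0.0], 'xyz': [526.5194, 5.7154, 1354.6601], 'rotation': [0.0124, -0.7004, 0.7131, -0.0288]}
wrist {'frame': 0, 'fx': 334.4172, 'fy': 334.4172, 'cx': 278.2117, 'cy': 210.4767, 'dist_coeffs': [-0.0478, 0.0, 0.0, 0.0, 0.0], 'mount': [[0.0003, -0.2704, 0.9628, -142.2051], [-0.001, -0.9628, -0.2704, 69.8352], [1.0, -0.0009, -0.0006, 0.1044], [0.0, 0.0, 0.0, 1.0]]}
```

View pics/side0.png

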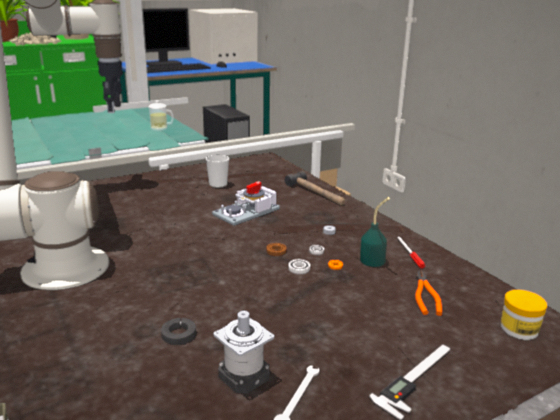

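View pics/top0.png

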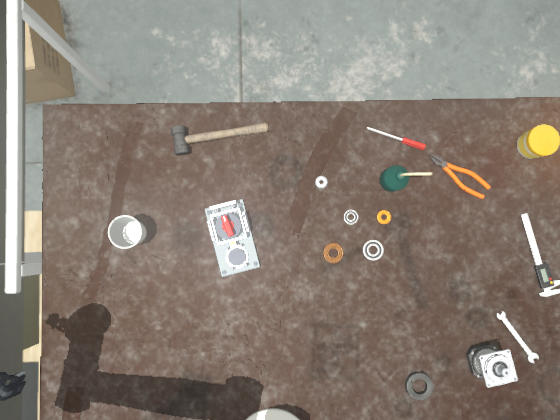

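View pics/wrist0.png

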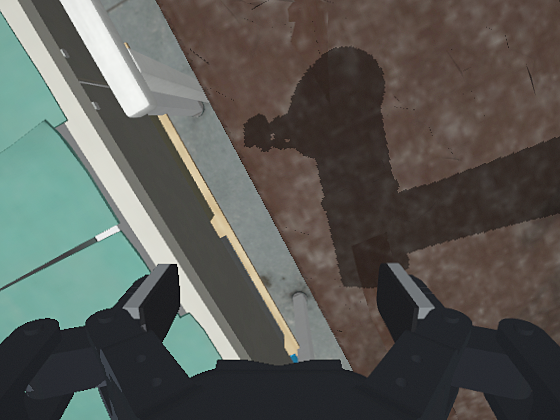

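```bash
cat > h.py <<'E'
import numpy as np, cv2, pickle
from scipy.spatial.transform import Rotation as R
def rq(q): return R.from_quat([q[1],q[2],q[3],q[0]]).as_matrix()
def K(c): return np.array([[c["fx"],0,c["cx"]],[0,c["fy"],c["cy"]],[0,0,1.]])
def cam(c,s=None):
    if "mount" in c:
        M=np.array(c["mount"]); Rt=rq(s["tcp_rot"]); return Rt@M[:3,:3], Rt@M[:3,3]+np.array(s["ee_pos"])
    r=np.array(c["rotation"]); 
    Rc=rq(r) if r.size==4 else r
    return Rc,np.array(c["xyz"])
def proj(c,P,s=None):
    Rc,t=cam(c,s); p=(np.atleast_2d(P)-t)@Rc
    return cv2.projectPoints(p.reshape(-1,1,3),np.zeros(3),np.zeros(3),K(c),np.array(c["dist_coeffs"]))[0].reshape(-1,2)
def ray(c,uv,z,s=None):
    Rc,t=cam(c,s); n=cv2.undistortPoints(np.array(uv,float).reshape(-1,1,2),K(c),np.array(c["dist_coeffs"])).reshape(-1,2)
    d=np.c_[n,np.ones(len(n))]@Rc.T
    return t+d*((z-t[2])/d[:,2])[:,None]
def load(n): return pickle.load(open(f"pics/{n}.pkl","rb"))
E
python3 - <<'E'
from h import *
s,t=load("top0"); _,sd=load("side0")
print(proj(t,[s["ee_pos"],[0,0,0]]),proj(sd,[s["ee_pos"],[0,0,0]]))
print(ray(t,[[127,232],[228,226],[237,256],[373,250],[350,216],[333,253],[384,217],[321,182],[395,180],[419,385]],0).round(0))
f=t["frame"][150:300,190:430]; cv2.imwrite("pics/topc.png",cv2.resize(f,None,fx=3.3,fy=3.3,interpolation=cv2.INTER_CUBIC)[:,:,::-1])
f=sd["frame"][165:285,205:405]; cv2.imwrite("pics/sidec.png",cv2.resize(f,None,fx=4,fy=4,interpolation=cv2.INTER_CUBIC)[:,:,::-1])
E
```

```text
[[  4.5786398  364.66734252]
 [271.53371931 449.19387085]] [[114.88200118 114.06184686]
 [ 65.89849697 268.0957326 ]]
[[ 560.  367.   -0.]
 [ 571.  104.    0.]
 [ 492.   82.    0.]
 [ 501. -277.    0.]
 [ 591. -218.    0.]
 [ 495. -171.    0.]
 [ 587. -308.    0.]
 [ 683. -144.    0.]
 [ 685. -341.    0.]
 [ 151. -384.    0.]]
```

View pics/topc.png

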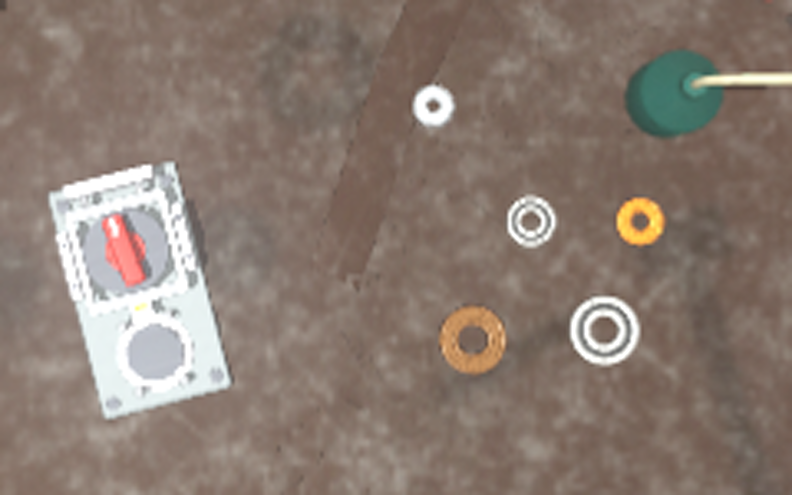

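View pics/sidec.png

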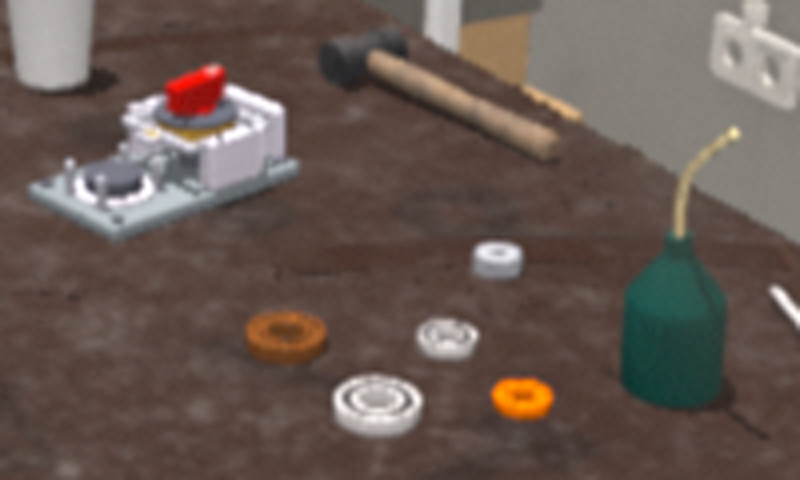

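The choices for the bearing, by pixel in the top view:
- Silver bearing with black seals (373,250)
- Smaller silver bearing (350,216)
- Brown ring (333,253)
- Orange ring (384,217)
- Gear (321,182)
- Black ring (419,385)

I pick (373,250): it is about 20 px across, which is roughly 52 mm, and it is silver and the larger of the two silver ones. The crops agree. The fixture is at about (232,238).

```bash
cat >> h.py <<'E'
def plan(s,goal,yaw=None):
    """slide (tool axes) & turn to reach TCP goal; yaw = world direction angle of tool z (mod pi)"""
    Rt=rq(s["tcp_rot"]); sl=Rt.T@(np.array(goal)-s["ee_pos"]); z=Rt[:,2]; cur=np.arctan2(z[1],z[0]); tn=0
    if yaw is not None:
        d=(yaw-cur+np.pi/2)%np.pi-np.pi/2; tn=-d   # tool x points down
    return sl.round(1),round(tn,3),round(cur,3)
E
python3 - <<'E'
from h import *
s,t=load("top0")
print(rq(s["tcp_rot"]).round(3))
# bearing at z=12 top, rings
f=t["frame"]; hsv=cv2.cvtColor(f,cv2.COLOR_RGB2HSV)
def blob(m,cen,r):
    yy,xx=np.mgrid[:420,:560]; m=m&((xx-cen[0])**2+(yy-cen[1])**2<r*r)
    n,l,st,c=cv2.connectedComponentsWithStats(m.astype(np.uint8))
    cs,_=cv2.findContours(m.astype(np.uint8),cv2.RETR_EXTERNAL,cv2.CHAIN_APPROX_NONE)
    k=max(cs,key=cv2.contourArea); return cv2.fitEllipse(k)
e=blob((hsv[...,1]<60)&(hsv[...,2]>140),(373,250),18); print(e, ray(t,[e[0]],12).round(1), e[1][0]*1343/514)
e2=blob((hsv[...,0]<8)&(hsv[...,1]>140)&(hsv[...,2]>120),(228,226),20); print(e2, ray(t,[e2[0]],75))
for z,p in ((28,[237,256]),): print(ray(t,[p],z))
print(plan(s,[520,88,250],0.27+np.pi/2))
E
```

```text
[[-0.001  0.893 -0.45 ]
 [-0.002 -0.45  -0.893]
 [-1.     0.     0.002]]
((373.6373596191406, 249.97914123535156), (19.834318161010742, 24.124176025390625), 127.03408813476562) [[ 500.8 -275.7   12. ]] 51.823909124975536Traceback (most recent call last):
  File "<stdin>", line 12, in <module>
  File "<stdin>", line 10, in blob
cv2.error: OpenCV(4.12.0) /io/opencv/modules/imgproc/src/shapedescr.cpp:361: error: (-201:Incorrect size of input array) There should be at least 5 points to fit the ellipse in function 'fitEllipseNoDirect'
```

```bash
python3 - <<'E'
from h import *
s,t=load("top0")
print(plan(s,[530,93,210],0.27+np.pi/2))
E
```

```text
(array([ 21. , 431.5, 302.8]), np.float64(-0.737), np.float64(-2.038))
```

>>> play_rows --targets '[{"slide": [0,40,28],"turn": -0.07,"fingers": -1},{"slide": [0,80,56],"turn": -0.14,"fingers": -1},{"slide": [0,120,84],"turn": -0.21,"fingers": -1},{"slide": [0,160,112],"turn": -0.28,"fingers": -1},{"slide": [0,200,140],"turn": -0.35,"fingers": -1}]'

```text
t: 0.65
ee_pos: [397.2, 341.2, 231.2]
tcp_rot: [-0.471, -0.527, -0.471, 0.528]
force: [0.8, 0.3, -0.3]
finger_gap: 1.001
```

```bash
python3 - <<'E'
from h import *
from workcell import read_state
s=read_state(); print(s['t'],s['ee_pos'],s['q'],plan(s,[530,93,210],0.27+np.pi/2))
E
```

```text
0.65 [397.21663034 341.19785922 231.1897696 ] [ 1.01976998e+00  2.12484376e-01 -2.38646400e-01 -5.43453467e-05
 -1.11988209e+00  4.37653210e-01] (array([ 21.2, 160. , 231.6]), np.float64(-0.383), np.float64(-1.684))
```

>>> play_rows --targets '[{"slide": [4,27,38],"turn": -0.07,"fingers": -1},{"slide": [8,54,77],"turn": -0.14,"fingers": -1},{"slide": [12,81,116],"turn": -0.21,"fingers": -1},{"slide": [16,108,155],"turn": -0.28,"fingers": -1},{"slide": [20,135,194],"turn": -0.35,"fingers": -1}]'

```text
t: 1.15
ee_pos: [508.7, 132.8, 211.1]
tcp_rot: [0.555, 0.438, 0.555, -0.438]
force: [1.7, 0.5, 1.2]
finger_gap: 1.0
```

```bash
cat >> h.py <<'E'
def snap(n,tag):
    from workcell import read_state,capture
    s=read_state(); c=capture(n); pickle.dump((s,c),open(f"pics/{tag}.pkl","wb")); cv2.imwrite(f"pics/{tag}.png",c["frame"][:,:,::-1]); return s,c
E
python3 - <<'E'
from h import *
s,c=snap("wrist","w1"); print(s['t'],s['ee_pos'],plan(s,[530,93,210],0.27+np.pi/2))
E
```

```text
1.15 [508.7323188  132.84831354 211.12969386] (array([ 1.1, 11.3, 43.7]), np.float64(-0.034), np.float64(-1.334))
```

View pics/w1.png

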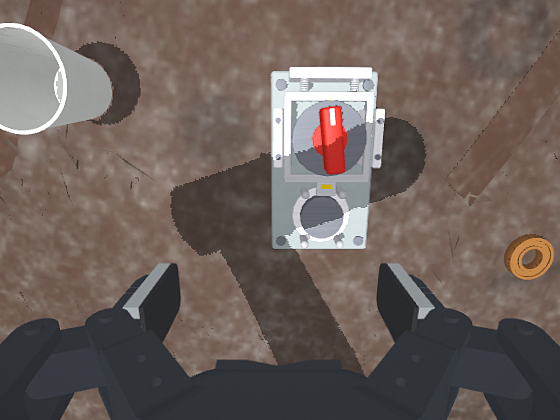

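The wrist view shows the whole fixture: base plate around (272..377, 70..250), red knob (332,140), nest boss (320,216), yellow bolt tip (326,187), cup at left (20,80), and the brown ring at (528,257). I'll zoom in for the fixture geometry.

```bash
python3 - <<'E'
from h import *
s,c=load("w1")
f=c["frame"][60:260,255:395]; cv2.imwrite("pics/w1c.png",cv2.resize(f,None,fx=4,fy=3,interpolation=cv2.INTER_CUBIC)[:,:,::-1])
E
```

```text
(no output)
```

View pics/w1c.png

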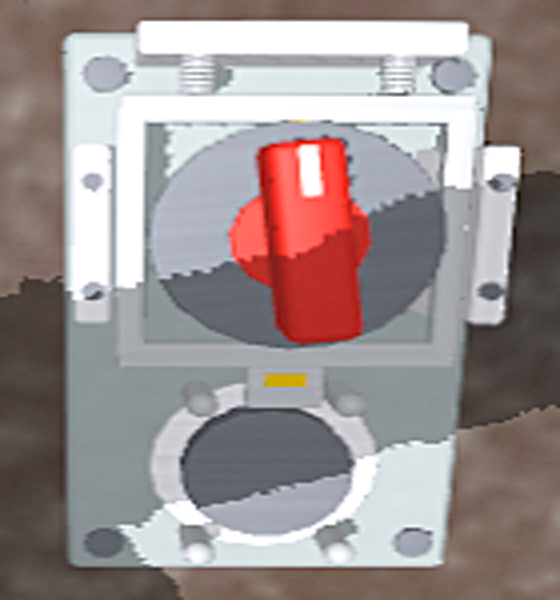

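```bash
python3 - <<'E'
from h import *
s,c=load("w1")
def P(l,z,name):
    p=[[a/4+255,b/3+60] for a,b in l]; r=ray(c,p,z,s); print(name,r[:,:2].round(1).tolist(),'mean',r[:,:2].mean(0).round(1)); return r
b=P([(64,35),(491,37),(445,567),(70,567)],12,"corners")
for i in range(4): print(np.linalg.norm(b[i]-b[(i+1)%4]).round(1), np.arctan2(*(b[i]-b[(i+1)%4])[1::-1]).round(3))
P([(105,73),(452,75),(412,542),(103,542)],12,"screws")
p=P([(201,400),(350,402),(338,550),(198,552)],36,"pins")
for i in range(4): print(np.linalg.norm(p[i]-p[(i+1)%4]).round(1), np.arctan2(*(p[i]-p[(i+1)%4])[1::-1]).round(3))
P([(180,468),(355,470),(268,405),(268,535)],28,"boss")
P([(150,237),(446,237),(297,122),(297,348)],57,"dial")
k=P([(305,150),(318,330)],83,"bar ends")
P([(285,386)],48,"tip")
# expected pin offsets
E
```

```text
corners [[615.8, 164.8], [639.7, 65.1], [463.1, 21.5], [439.2, 121.8]] mean [539.4  93.3]
102.5 1.806
181.9 0.242
103.1 -1.337
181.8 -2.903
screws [[606.9, 152.6], [626.3, 70.8], [470.3, 33.3], [450.8, 115.3]] mean [538.6  93. ]
pins [[512.8, 106.0], [520.7, 70.5], [470.7, 58.9], [461.7, 93.3]] mean [491.5  82.2]
36.3 1.789
51.3 0.228
35.6 -1.316
52.6 -2.899
boss [[487.2, 104.1], [496.9, 60.6], [513.5, 88.2], [469.1, 75.9]] mean [491.6  82.2]
dial [[561.3, 131.8], [576.6, 69.0], [599.7, 109.3], [537.4, 91.9]] mean [568.7 100.5]
bar ends [[591.3, 109.4], [546.6, 94.0]] mean [569.  101.7]
tip [[524.1, 89.7]] mean [524.1  89.7]
```

```bash
python3 - <<'E'
from h import *
from workcell import read_state
s=read_state(); print(plan(s,[500,-255,160],.237+np.pi/2))
E
```

```text
(array([ 51.2, -98.3, 370. ]), np.float64(-0.004), np.float64(-1.338))
```

>>> play_rows --targets '[{"slide": [0,-12,45],"turn": 0,"fingers": -1},{"slide": [0,-24,90],"turn": 0,"fingers": -1},{"slide": [0,-36,135],"turn": 0,"fingers": -1},{"slide": [0,-48,180],"turn": 0,"fingers": -1},{"slide": [0,-60,225],"turn": 0,"fingers": -1}]'

```text
t: 1.7
ee_pos: [501.4, -99.8, 211.3]
tcp_rot: [0.555, 0.438, 0.555, -0.438]
force: [1.5, 0.1, 0.1]
finger_gap: 1.002
```

>>> play_rows --targets '[{"slide": [12,-10,38],"turn": 0,"fingers": -1},{"slide": [24,-20,76],"turn": 0,"fingers": -1},{"slide": [36,-30,114],"turn": 0,"fingers": -1},{"slide": [48,-38,145],"turn": 0,"fingers": -1},{"slide": [50,-38,145],"turn": 0,"fingers": -1}]'

```text
t: 2.2
ee_pos: [497.0, -250.7, 159.0]
tcp_rot: [0.552, 0.439, 0.555, -0.44]
force: [-1.3, -0.2, -0.4]
finger_gap: 0.995
```

```bash
python3 - <<'E'
from h import *
s,c=snap("wrist","w2"); print(s['t'],s['ee_pos'],s['joint_vel'].round(3),proj(c,[500.8,-275.7,12],s))
E
```

```text
2.2 [ 496.98615023 -250.67566443  159.03235289] [ 0.057 -0.012 -0.033 -0.007  0.034 -0.036] [[305.93151751 199.33745729]]
```

View pics/w2.png

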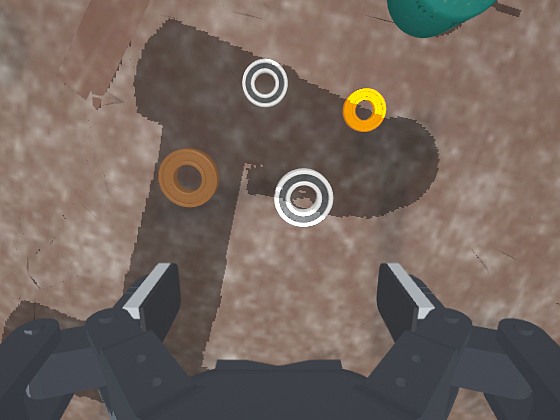

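```bash
python3 - <<'E'
from h import *
s,c=load("w2")
f=c["frame"]; hsv=cv2.cvtColor(f,cv2.COLOR_RGB2HSV)
m=((hsv[...,1]<50)&(hsv[...,2]>150)).astype(np.uint8)
yy,xx=np.mgrid[:420,:560]; m[(xx-303)**2+(yy-198)**2>40**2]=0
cs,_=cv2.findContours(m,cv2.RETR_EXTERNAL,cv2.CHAIN_APPROX_NONE); k=max(cs,key=cv2.contourArea)
e=cv2.fitEllipse(cv2.convexHull(k)); print(e,cv2.boundingRect(k))
P=ray(c,k.reshape(-1,2)[:,:].astype(float),12,s)[:,:2].astype(np.float32)
print(cv2.minEnclosingCircle(P), ray(c,[e[0]],12,s))
M=np.array(c["mount"])
for x in (0,-13):
  pts=np.array([[x,y,z] for y in (11,-11) for z in (-42.5,42.5)])
  pc=(pts-M[:3,3])@M[:3,:3]
  print(x,cv2.projectPoints(pc.reshape(-1,1,3),np.zeros(3),np.zeros(3),K(c),np.array(c["dist_coeffs"]))[0].reshape(-1,2).round(0).tolist())
E
```

```text
((305.9090576171875, 200.6108856201172), (58.35858917236328, 69.14176177978516), 139.03367614746094) (274, 168, 62, 59)
((499.4350280761719, -277.75909423828125), 31.80098533630371) [[ 499.66251707 -275.96925979   12.        ]]
0 [[184.0, 249.0], [369.0, 249.0], [188.0, 292.0], [366.0, 292.0]]
-13 [[175.0, 261.0], [377.0, 261.0], [180.0, 307.0], [373.0, 307.0]]
```

```bash
python3 - <<'E'
from h import *
s,c=load("w2")
f=c["frame"]; hsv=cv2.cvtColor(f,cv2.COLOR_RGB2HSV)
for sat,v in ((30,150),(25,180),(20,200)):
    m=((hsv[...,1]<sat)&(hsv[...,2]>v)).astype(np.uint8)
    yy,xx=np.mgrid[:420,:560]; m[(xx-303)**2+(yy-198)**2>36**2]=0
    m=cv2.morphologyEx(m,cv2.MORPH_OPEN,np.ones((2,2)))
    cs,_=cv2.findContours(m,cv2.RETR_EXTERNAL,cv2.CHAIN_APPROX_NONE); k=max(cs,key=cv2.contourArea)
    e=cv2.fitEllipse(cv2.convexHull(k)); print(e,cv2.boundingRect(k),ray(c,[e[0]],10,s).round(1))
cr=f[155:240,260:350]; cv2.imwrite("pics/w2c.png",cv2.resize(cr,None,fx=6,fy=6,interpolation=cv2.INTER_NEAREST)[:,:,::-1])
E
```

```text
((304.1058044433594, 198.34165954589844), (58.44758987426758, 58.82326126098633), 57.20198059082031) (275, 169, 59, 59) [[ 500.9 -274.2   10. ]]
((304.0763244628906, 198.497314453125), (58.03377151489258, 58.847923278808594), 76.92048645019531) (275, 170, 59, 58) [[ 500.7 -274.2   10. ]]
((304.18408203125, 198.70689392089844), (57.40254211425781, 58.478023529052734), 79.40452575683594) (275, 170, 59, 58) [[ 500.6 -274.3   10. ]]
```

View pics/w2c.png

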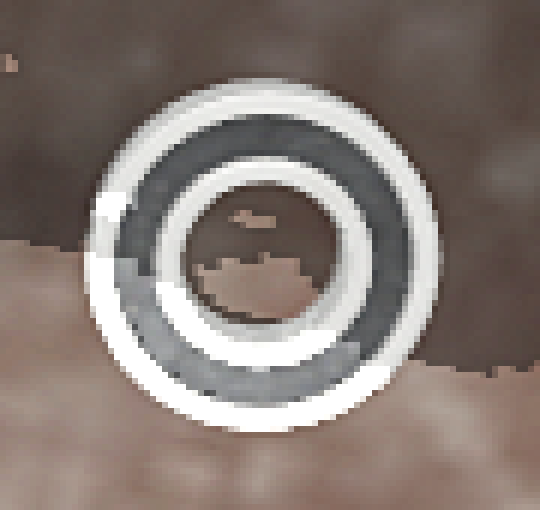

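```bash
python3 - <<'E'
from h import *
from workcell import read_state
s=read_state(); print(s['ee_pos'],plan(s,[500.8,-275,40],.237+np.pi/2))
E
```

```text
[ 497.21959948 -249.31136501  159.44964766] (array([119.4,  -2. ,  26. ]), np.float64(-0.007), np.float64(-1.341))
```

>>> play_rows --targets '[{"slide": [30,-2,26],"turn": 0,"fingers": -0.5},{"slide": [70,-2,26],"turn": -0.007,"fingers": -0.5},{"slide": [105,-2,26],"turn": -0.007,"fingers": -0.5},{"slide": [119,-2,26],"turn": -0.007,"fingers": -0.5},{"slide": [119,-2,26],"turn": -0.007,"fingers": -0.5}]'

```text
t: 2.75
ee_pos: [501.1, -272.4, 40.1]
tcp_rot: [0.555, 0.436, 0.558, -0.437]
force: [-0.0, 0.3, 0.6]
finger_gap: 0.749
```

```bash
python3 - <<'E'
from h import *
s,c=snap("wrist","w3"); print(s['t'],s['ee_pos'],s['force'],s['finger_gap'],plan(s,[500.8,-275,0],.237+np.pi/2))
M=np.array(c["mount"])
for g in (.75,):
  for x in (0,-7):
   pts=np.array([[x,y,z] for y in (11,-11) for z in (-42.5*g,42.5*g)])
   pc=(pts-M[:3,3])@M[:3,:3]
   print(x,cv2.projectPoints(pc.reshape(-1,1,3),np.zeros(3),np.zeros(3),K(c),np.array(c["dist_coeffs"]))[0].reshape(-1,2).round(0).tolist())
E
```

```text
2.75 [ 501.11098636 -272.3912716    40.10722225] [-0.02542454  0.33744428  0.56106876] 0.7487528356779736 (array([40.1, -0.7,  2.6]), np.float64(0.004), np.float64(-1.33))
0 [[207.0, 250.0], [346.0, 249.0], [210.0, 292.0], [343.0, 292.0]]
-7 [[203.0, 256.0], [349.0, 256.0], [207.0, 300.0], [346.0, 300.0]]
```

View pics/w3.png

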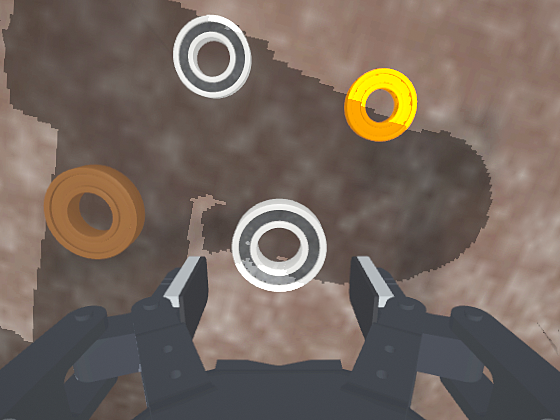

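```bash
python3 - <<'E'
from h import *
s,c=load("w3")
f=c["frame"]; hsv=cv2.cvtColor(f,cv2.COLOR_RGB2HSV)
m=((hsv[...,1]<25)&(hsv[...,2]>170)).astype(np.uint8)
yy,xx=np.mgrid[:420,:560]; m[(xx-279)**2+(yy-245)**2>52**2]=0
m=cv2.morphologyEx(m,cv2.MORPH_OPEN,np.ones((2,2)))
cs,_=cv2.findContours(m,cv2.RETR_EXTERNAL,cv2.CHAIN_APPROX_NONE); k=max(cs,key=cv2.contourArea)
e=cv2.fitEllipse(cv2.convexHull(k)); p=ray(c,[e[0]],8,s)[0]; print(e,p, rq(s['tcp_rot']).T@(p-s['ee_pos']))
E
```

```text
((279.73455810546875, 246.23687744140625), (93.1754379272461, 94.40557861328125), 90.78227996826172) [ 501.14103698 -274.03698143    8.        ] [32.10421622 -0.21257393  1.69029518]
```

>>> play_rows --targets '[{"slide": [20,0,1.7],"turn": 0,"fingers": -0.5},{"slide": [34,0,1.7],"turn": 0,"fingers": -0.5},{"slide": [40,0,1.7],"turn": 0,"fingers": -0.5},{"slide": [42.5,0,1.7],"turn": 0,"fingers": -0.5},{"slide": [42.5,0,1.7],"turn": 0,"fingers": -0.5}]'

```text
t: 3.3
ee_pos: [503.7, -275.3, 0.7]
tcp_rot: [0.557, 0.437, 0.556, -0.436]
force: [-0.3, -0.1, 0.0]
finger_gap: 0.749
```

>>> play_rows --targets '[{"slide": [0,0,0],"turn": 0,"fingers": 0.1},{"slide": [0,0,0],"turn": 0,"fingers": 0.1},{"slide": [0,0,0],"turn": 0,"fingers": 0.1},{"slide": [0,0,0],"turn": 0,"fingers": 0.1},{"slide": [0,0,0],"turn": 0,"fingers": 0.1}]'

```text
t: 3.8
ee_pos: [503.8, -275.6, 1.5]
tcp_rot: [0.557, 0.437, 0.556, -0.436]
force: [0.1, 1.4, 5.4]
finger_gap: 0.569
```

```bash
python3 - <<'E'
from workcell import read_state
for i in range(2):
    s=read_state(); print(s['t'],s['ee_pos'],s['force'],s['finger_gap'])
E
```

```text
3.8 [ 503.84765034 -275.55783108    1.5390537 ] [0.06239155 1.38203265 5.42598397] 0.568974009692848
3.8 [ 503.84765034 -275.55783108    1.5390537 ] [0.06239155 1.38203265 5.42598397] 0.568974009692848
```

>>> play_rows --targets '[{"slide": [-5,0,0],"turn": 0,"fingers": 0.3},{"slide": [-20,0,0],"turn": 0,"fingers": 0.3},{"slide": [-50,0,0],"turn": 0,"fingers": 0.3},{"slide": [-90,0,0],"turn": 0,"fingers": 0.3},{"slide": [-100,0,0],"turn": 0,"fingers": 0.3}]'

```text
t: 4.3
ee_pos: [505.6, -276.4, 104.8]
tcp_rot: [0.56, 0.437, 0.553, -0.435]
force: [-0.1, -0.3, 0.0]
finger_gap: 0.569
```

```bash
python3 - <<'E'
from h import *
s,c=snap("wrist","w4"); print(s['t'],s['ee_pos'],s['force'],s['finger_gap'])
E
```

```text
4.3 [ 505.62611206 -276.35254669  104.83780815] [-0.09343037 -0.29894956  0.00298601] 0.5687185404623947
```

View pics/w4.png

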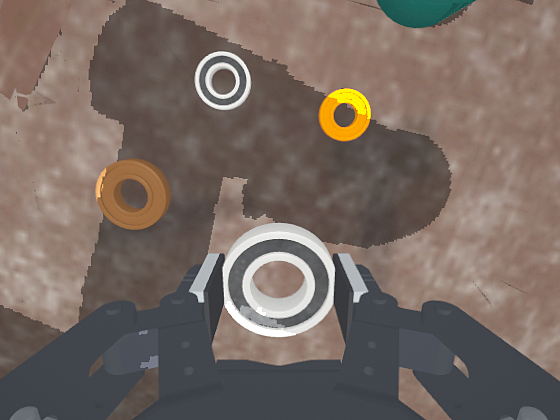

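>>> play_rows --targets '[{"slide": [0,0,0],"turn": 0,"fingers": 0.3}]'

```text
t: 4.45
ee_pos: [502.9, -275.2, 100.4]
tcp_rot: [0.557, 0.437, 0.556, -0.436]
force: [-0.2, -0.0, -0.9]
finger_gap: 0.566
```

```bash
python3 - <<'E'
from h import *
from workcell import read_state
s=read_state(); print(s['ee_pos'],s['force'],s['moment'],s['joint_vel'].round(3));print(rq(s['tcp_rot']).round(4))
s,c=load("w4")
f=c["frame"]; 
cr=f[210:350,205:355]; cv2.imwrite("pics/w4c.png",cv2.resize(cr,None,fx=4,fy=4,interpolation=cv2.INTER_NEAREST)[:,:,::-1])
print(plan(s,[491.6,82.2,140],.237+np.pi/2))
E
```

```text
[ 502.94447469 -275.24620233  100.41072909] [-0.1767602  -0.02411227 -0.94584   ] [ 0.04341257 -0.00574167  0.00484766] [ 0.001  0.037 -0.035 -0.007  0.001  0.001]
[[ 1.600e-03  9.714e-01  2.375e-01]
 [ 1.000e-04  2.375e-01 -9.714e-01]
 [-1.000e+00  1.600e-03  3.000e-04]]
(array([ -36.4,   72.3, -351.3]), np.float64(0.004), np.float64(-1.33))
```

View pics/w4c.png

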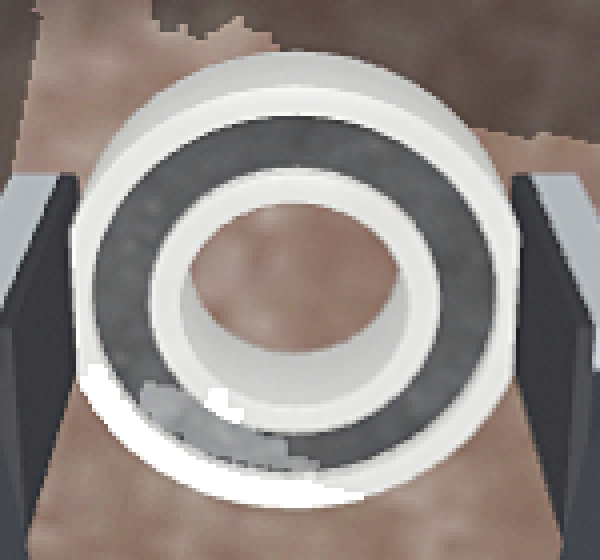

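```bash
python3 - <<'E'
from h import *
s,c=load("w4"); M=np.array(c["mount"])
def toolpt(uv,x):
    n=cv2.undistortPoints(np.array(uv,float).reshape(-1,1,2),K(c),np.array(c["dist_coeffs"])).reshape(-1,2)
    d=np.c_[n,np.ones(len(n))]@M[:3,:3].T
    return M[:3,3]+d*((x-M[0,3])/d[:,0])[:,None]
for x in (-13,-11,-9,-5):
    p=toolpt([[223.2,284],[334.5,284],[278.9,232],[278.9,336.7]],x); print(x,p.round(1).tolist(),'diam',p[1,2]-p[0,2],p[2,1]-p[3,1])
E
```

```text
-13 [[-13.0, 0.4, -22.8], [-13.0, 0.4, 25.0], [-13.0, 24.1, 1.2], [-13.0, -26.1, 1.1]] diam 47.78249600089715 50.15795175901727
-11 [[-11.0, -0.6, -23.1], [-11.0, -0.7, 25.4], [-11.0, 23.3, 1.2], [-11.0, -27.6, 1.1]] diam 48.52219969088627 50.93442902796834
-9 [[-9.0, -1.7, -23.5], [-9.0, -1.8, 25.8], [-9.0, 22.6, 1.2], [-9.0, -29.1, 1.1]] diam 49.261903380875395 51.710906296919404
-5 [[-5.0, -3.8, -24.2], [-5.0, -3.9, 26.5], [-5.0, 21.2, 1.2], [-5.0, -32.0, 1.1]] diam 50.74131076085364 53.26386083482152
```

```bash
python3 - <<'E'
from h import *
from workcell import read_state
s=read_state()
print(plan(s,[433.3,68.1,75],.237+np.pi/2))
E
```

```text
(array([  25.3,   13.8, -350.1]), np.float64(0.003), np.float64(-1.331))
```

>>> play_rows --targets '[{"slide": [0,1,-30],"turn": 0,"fingers": 0.3},{"slide": [0,3,-75],"turn": 0,"fingers": 0.3},{"slide": [0,5,-120],"turn": 0,"fingers": 0.3},{"slide": [0,6,-165],"turn": 0,"fingers": 0.3},{"slide": [0,8,-210],"turn": 0,"fingers": 0.3}]'

```text
t: 4.95
ee_pos: [458.7, -68.2, 98.1]
tcp_rot: [0.555, 0.436, 0.557, -0.438]
force: [1.3, 0.8, -0.8]
finger_gap: 0.569
```

>>> play_rows --targets '[{"slide": [5,2,-45],"turn": 0,"fingers": 0.3},{"slide": [15,4,-90],"turn": 0,"fingers": 0.3},{"slide": [22,6,-125],"turn": 0,"fingers": 0.3},{"slide": [25,6,-140],"turn": 0,"fingers": 0.3},{"slide": [25,6,-140],"turn": 0,"fingers": 0.3}]'

```text
t: 5.45
ee_pos: [431.6, 68.9, 73.1]
tcp_rot: [0.556, 0.434, 0.558, -0.437]
force: [0.5, 0.0, -0.9]
finger_gap: 0.569
```

>>> play_rows --targets '[{"slide": [0,0,0],"turn": 0,"fingers": 0.3},{"slide": [0,0,0],"turn": 0,"fingers": 0.3}]'

```text
t: 5.65
ee_pos: [432.9, 67.1, 74.3]
tcp_rot: [0.556, 0.436, 0.556, -0.437]
force: [0.5, -0.2, -0.4]
finger_gap: 0.566
```

```bash
python3 - <<'E'
from h import *
s,c=snap("wrist","w5"); print(s['t'],s['ee_pos'],s['force'],s['finger_gap'])
cv2.imwrite("pics/w5c.png",cv2.resize(c["frame"][0:350,190:370],None,fx=3.2,fy=1.7,interpolation=cv2.INTER_CUBIC)[:,:,::-1])
E
```

```text
5.65 [432.94985975  67.06653962  74.32295961] [ 0.53372534 -0.21602514 -0.42386021] 0.5663137561877235
```

View pics/w5.png

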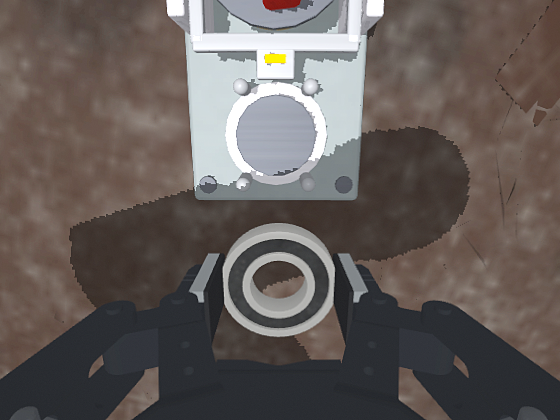

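```bash
python3 - <<'E'
from h import *
s,c=load("w5")
cv2.imwrite("pics/w5d.png",cv2.resize(c["frame"][40:210,185:370],None,fx=4.2,fy=3.5,interpolation=cv2.INTER_CUBIC)[:,:,::-1])
E
```

```text
(no output)
```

View pics/w5d.png

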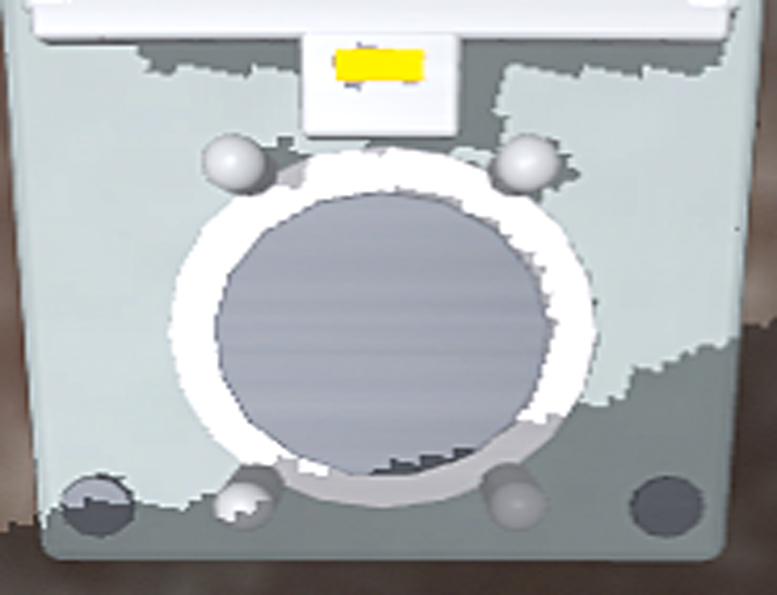

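```bash
python3 - <<'E'
from h import *
s,c=load("w5"); Rt=rq(s['tcp_rot'])
def P(l,z):
    r=ray(c,[[a/4.2+185,b/3.5+40] for a,b in l],z,s); return (r-s['ee_pos'])@Rt, r
for n,l,z in (("boss",[(382,333)],28),("bossedge",[(216,333),(548,333),(382,192),(382,475)],28),("pins",[(234,163),(527,163),(516,503),(244,503)],34),("screws",[(97,505),(667,506)],12),("tip",[(303,135),(458,135)],46)):
    t,w=P(l,z); print(n,t.round(1).tolist(),t.mean(0).round(2),w.mean(0).round(1)); 
    if n=='pins':
        for i in range(4): d=t[(i+1)%4]-t[i]; print(np.linalg.norm(d).round(1),np.arctan2(d[1],d[2]).round(3))
E
```

```text
boss [[46.2, 59.7, -0.4]] [46.24 59.74 -0.35] [490.8  81.5  28. ]
bossedge [[46.2, 59.8, -22.2], [46.2, 59.7, 21.5], [46.2, 81.0, -0.3], [46.3, 37.1, -0.4]] [46.24 59.4  -0.35] [490.5  81.4  28. ]
pins [[40.2, 84.8, -18.4], [40.2, 84.7, 17.6], [40.3, 33.6, 17.3], [40.3, 33.7, -18.6]] [40.24 59.2  -0.54] [490.3  81.6  34. ]
36.0 -0.001
51.1 -1.576
35.9 3.14
51.1 1.568
screws [[62.3, 29.1, -42.8], [62.3, 28.8, 41.7]] [62.28 28.92 -0.55] [460.8  74.4  12. ]
tip [[28.2, 87.4, -9.2], [28.2, 87.4, 8.5]] [28.2  87.37 -0.33] [517.7  88.1  46. ]
```

```bash
python3 - <<'E'
from h import *
for n in ("wrist0","w4","w5"):
    s,c=load(n); print(np.array(c["mount"]).round(4).tolist(),c["cx"],c["cy"],c["fx"],c["dist_coeffs"])
E
```

```text
[[0.0003, -0.2704, 0.9628, -142.2051], [-0.001, -0.9628, -0.2704, 69.8352], [1.0, -0.0009, -0.0006, 0.1044], [0.0, 0.0, 0.0, 1.0]] 278.21165911450015 210.47672446829787 334.4171650996214 [-0.04784746  0.          0.          0.          0.        ]
[[0.0002, -0.2702, 0.9628, -142.1936], [-0.001, -0.9628, -0.2702, 69.4451], [1.0, -0.0009, -0.0004, 0.9401], [0.0, 0.0, 0.0, 1.0]] 278.21165911450015 210.47672446829787 334.4171650996214 [-0.04784746  0.          0.          0.          0.        ]
[[0.0002, -0.2702, 0.9628, -142.2065], [-0.001, -0.9628, -0.2702, 69.4507], [1.0, -0.0009, -0.0005, 0.94], [0.0, 0.0, 0.0, 1.0]] 278.21165911450015 210.47672446829787 334.4171650996214 [-0.04784746  0.          0.          0.          0.        ]
```

>>> play_rows --targets '[{"slide": [0,30,-0.8],"turn": 0,"fingers": 0.3},{"slide": [0,55,-1.5],"turn": 0,"fingers": 0.3},{"slide": [10,61.3,-1.5],"turn": 0,"fingers": 0.3},{"slide": [27,61.3,-1.5],"turn": 0,"fingers": 0.3},{"slide": [29,61.3,-1.5],"turn": 0,"fingers": 0.3}]'

```text
t: 6.2
ee_pos: [490.3, 82.2, 43.5]
tcp_rot: [0.555, 0.435, 0.557, -0.439]
force: [-0.5, -0.6, -1.1]
finger_gap: 0.572
```

>>> play_rows --targets '[{"slide": [0,0,0],"turn": 0,"fingers": 0.3},{"slide": [0,0,0],"turn": 0,"fingers": 0.3},{"slide": [0,0,0],"turn": 0,"fingers": 0.3}]'

```text
t: 6.5
ee_pos: [492.6, 84.0, 46.5]
tcp_rot: [0.556, 0.437, 0.556, -0.436]
force: [-0.8, 0.1, -0.1]
finger_gap: 0.562
```

```bash
python3 - <<'E'
from h import *
s,c=snap("wrist","w6"); print(s['t'],s['ee_pos'],s['force'],s['finger_gap'])
cv2.imwrite("pics/w6d.png",cv2.resize(c["frame"][195:355,200:360],None,fx=4,fy=3.7,interpolation=cv2.INTER_CUBIC)[:,:,::-1])
s,c=snap("side","s6")
cv2.imwrite("pics/s6d.png",cv2.resize(c["frame"][165:240,200:300],None,fx=8,fy=8,interpolation=cv2.INTER_CUBIC)[:,:,::-1])
E
```

```text
6.5 [492.63215564  83.9813751   46.50970274] [-0.75996096  0.09129829 -0.08163005] 0.5621939806922267
```

View pics/w6d.png

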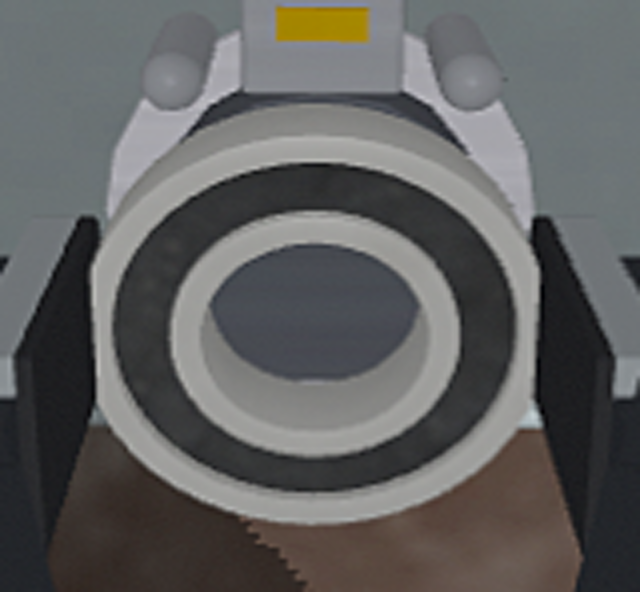

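View pics/s6d.png

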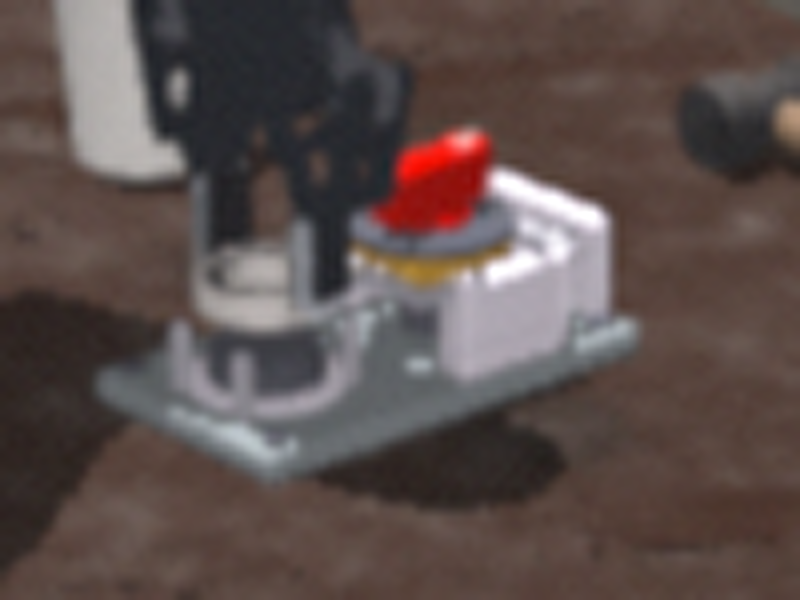

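```bash
python3 - <<'E'
from h import *
s,c=load("w6"); M=np.array(c["mount"]); Rt=rq(s['tcp_rot'])
from workcell import read_state
def toolpt(a,b,x):
    n=cv2.undistortPoints(np.array([[a/4+200,b/3.7+195]]).reshape(-1,1,2),K(c),np.array(c["dist_coeffs"])).reshape(-1,2)
    d=np.c_[n,np.ones(len(n))]@M[:3,:3].T
    return (M[:3,3]+d*((x-M[0,3])/d[:,0])[:,None])[0].round(2)
h=s['ee_pos'][2]
print("pins",toolpt(173,80,h-34),toolpt(471,80,h-34),"tip",toolpt(243,92,h-46),toolpt(405,92,h-46))
print("bearing",toolpt(316,135,-11.6),toolpt(316,524,-11.6))
s=read_state(); print(s['ee_pos'],s['t'])
E
```

```text
pins [ 12.51  22.96 -16.03] [12.51 22.93 19.98] tip [ 0.51 25.05 -6.93] [ 0.51 25.03 11.17]
bearing [-11.6   23.78   1.2 ] [-11.6  -27.1    1.18]
[492.64582262  84.07536445  46.45800089] 6.6
```

>>> play_rows --targets '[{"slide": [0,-1.2,0.8],"turn": 0,"fingers": 0.3},{"slide": [2,-1.2,0.8],"turn": 0,"fingers": 0.3},{"slide": [5,-1.2,0.8],"turn": 0,"fingers": 0.3},{"slide": [8,-1.2,0.8],"turn": 0,"fingers": 0.3},{"slide": [8,-1.2,0.8],"turn": 0,"fingers": 0.3}]'

```text
t: 7.1
ee_pos: [491.1, 82.7, 37.2]
tcp_rot: [0.556, 0.436, 0.557, -0.437]
force: [-0.2, 0.8, -0.9]
finger_gap: 0.567
```

>>> play_rows --targets '[{"slide": [0,0,0],"turn": 0,"fingers": 0.3},{"slide": [0,0,0],"turn": 0,"fingers": 0.3}]'

```text
t: 7.3
ee_pos: [491.5, 82.9, 37.8]
tcp_rot: [0.556, 0.436, 0.556, -0.436]
force: [-0.3, -1.0, -1.5]
finger_gap: 0.566
```

```bash
python3 - <<'E'
from h import *
s,c=snap("wrist","w7"); print(s['t'],s['ee_pos'],s['force'],s['moment'],s['finger_gap'])
cv2.imwrite("pics/w7d.png",cv2.resize(c["frame"][195:355,200:360],None,fx=4,fy=3.7,interpolation=cv2.INTER_CUBIC)[:,:,::-1])
E
```

```text
7.3 [491.54463027  82.93063677  37.78459268] [-0.25451564 -1.04722151 -1.54835377] [-0.00669965 -0.01973827  0.00020576] 0.5656290592355158
```

View pics/w7d.png

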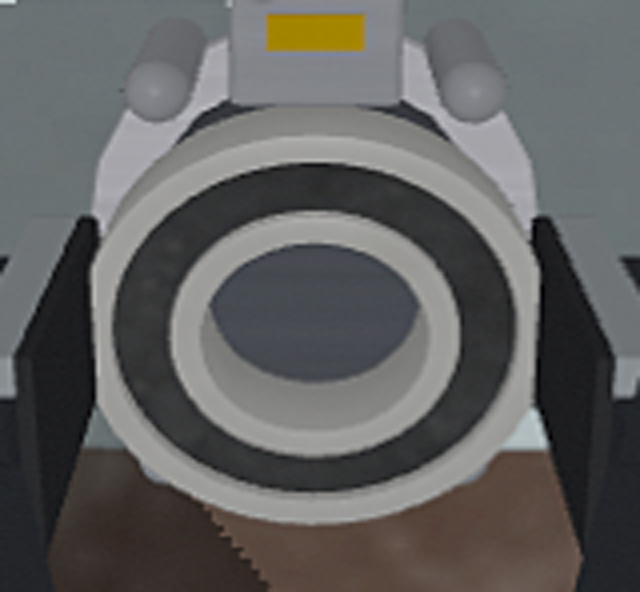

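```bash
python3 - <<'E'
from h import *
s,c=load("w7"); M=np.array(c["mount"])
def toolpt(a,b,x):
    n=cv2.undistortPoints(np.array([[a/4+200,b/3.7+195]]).reshape(-1,1,2),K(c),np.array(c["dist_coeffs"])).reshape(-1,2)
    d=np.c_[n,np.ones(len(n))]@M[:3,:3].T
    return (M[:3,3]+d*((x-M[0,3])/d[:,0])[:,None])[0].round(2)
h=s['ee_pos'][2]
print("pins",toolpt(160,92,h-34),toolpt(473,92,h-34),"tip",toolpt(231,103,h-46),toolpt(404,103,h-46))
print("bearing",toolpt(316,135,-11.6),toolpt(316,524,-11.6))
E
```

```text
pins [  3.78  24.04 -16.61] [ 3.78 24.   19.18] tip [-8.22 26.45 -7.73] [-8.22 26.44 10.46]
bearing [-11.6   23.78   1.2 ] [-11.6  -27.1    1.18]
```

>>> play_rows --targets '[{"slide": [3,-0.2,0],"turn": 0,"fingers": 0.3},{"slide": [5,-0.2,0],"turn": 0,"fingers": 0.3},{"slide": [7,-0.2,0],"turn": 0,"fingers": 0.3},{"slide": [7,-0.2,0],"turn": 0,"fingers": 0.3},{"slide": [7,-0.2,0],"turn": 0,"fingers": 0.3}]'

```text
t: 7.85
ee_pos: [491.3, 82.8, 30.7]
tcp_rot: [0.556, 0.436, 0.556, -0.437]
force: [0.5, -0.6, -0.3]
finger_gap: 0.564
```

>>> play_rows --targets '[{"slide": [0.7,0,0],"turn": 0,"fingers": 0.3},{"slide": [1.2,0,0],"turn": 0,"fingers": 0.3},{"slide": [1.2,0,0],"turn": 0,"fingers": 0.3}]'

```text
t: 8.15
ee_pos: [491.4, 82.9, 29.7]
tcp_rot: [0.556, 0.437, 0.556, -0.436]
force: [0.9, -0.2, -0.1]
finger_gap: 0.569
```

>>> play_rows --targets '[{"slide": [0.5,0,0],"turn": 0,"fingers": 0.3},{"slide": [0.5,0,0],"turn": 0,"fingers": 0.3}]'

```text
t: 8.35
ee_pos: [491.4, 82.9, 29.5]
tcp_rot: [0.556, 0.437, 0.556, -0.436]
force: [-1.7, 0.6, 3.6]
finger_gap: 0.566
```

>>> play_rows --targets '[{"slide": [0.5,0,0],"turn": 0,"fingers": 0.3},{"slide": [0.5,0,0],"turn": 0,"fingers": 0.3}]'

```text
t: 8.55
ee_pos: [491.4, 82.9, 29.5]
tcp_rot: [0.557, 0.436, 0.556, -0.436]
force: [-2.4, 0.9, 7.6]
finger_gap: 0.568
```

>>> play_rows --targets '[{"slide": [-0.5,0,0],"turn": 0,"fingers": -0.2},{"slide": [-0.5,0,0],"turn": 0,"fingers": -0.5},{"slide": [-0.5,0,0],"turn": 0,"fingers": -0.6},{"slide": [-0.5,0,0],"turn": 0,"fingers": -0.6},{"slide": [-0.5,0,0],"turn": 0,"fingers": -0.6}]'

```text
t: 9.05
ee_pos: [491.2, 82.8, 28.9]
tcp_rot: [0.556, 0.436, 0.556, -0.437]
force: [-0.4, 0.0, -0.0]
finger_gap: 0.801
```

>>> play_rows --targets '[{"slide": [-10,0,0],"turn": 0,"fingers": -0.6},{"slide": [-25,0,0],"turn": 0,"fingers": -0.6},{"slide": [-55,0,0],"turn": 0,"fingers": -0.6},{"slide": [-75,0,0],"turn": 0,"fingers": -0.6},{"slide": [-80,0,0],"turn": 0,"fingers": -0.6}]'

```text
t: 9.55
ee_pos: [492.9, 83.6, 112.2]
tcp_rot: [0.557, 0.438, 0.555, -0.434]
force: [-0.1, 0.2, 0.1]
finger_gap: 0.802
```

>>> play_rows --targets '[{"slide": [0,0,0],"turn": 0,"fingers": -0.6},{"slide": [0,0,0],"turn": 0,"fingers": -0.6}]'

```text
t: 9.75
ee_pos: [490.6, 82.6, 108.4]
tcp_rot: [0.556, 0.436, 0.557, -0.437]
force: [-0.4, -0.4, -0.9]
finger_gap: 0.798
```

```bash
python3 - <<'E'
from h import *
s,c=snap("wrist","w8"); print(s['t'],s['ee_pos'],s['force'],s['moment'],s['finger_gap'])
E
```

```text
9.75 [490.57318707  82.60738882 108.42840602] [-0.37914433 -0.41963112 -0.93952421] [-0.00185767 -0.01649361 -0.02593427] 0.7984066642224907
```

View pics/w8.png

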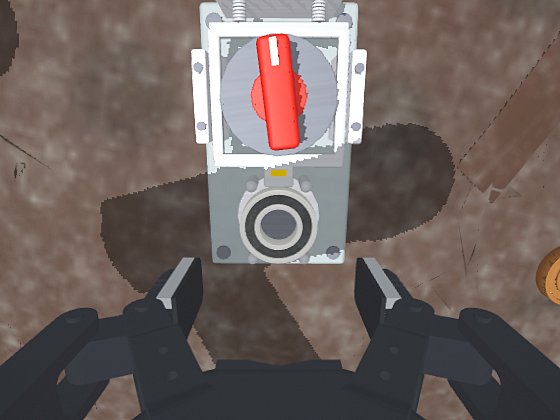

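```bash
python3 - <<'E'
from h import *
s,c=load("w8")
print(s['q'])
cv2.imwrite("pics/w8a.png",cv2.resize(c["frame"][20:165,205:355],None,fx=5,fy=4,interpolation=cv2.INTER_CUBIC)[:,:,::-1])
cv2.imwrite("pics/w8b.png",cv2.resize(c["frame"][160:265,215:345],None,fx=5,fy=5,interpolation=cv2.INTER_CUBIC)[:,:,::-1])
E
```

```text
[ 4.93608909e-01  3.03310151e-01 -4.66351375e-01 -5.10844497e-04
 -8.02577048e-01  1.31739593e+00]
```

View pics/w8a.png

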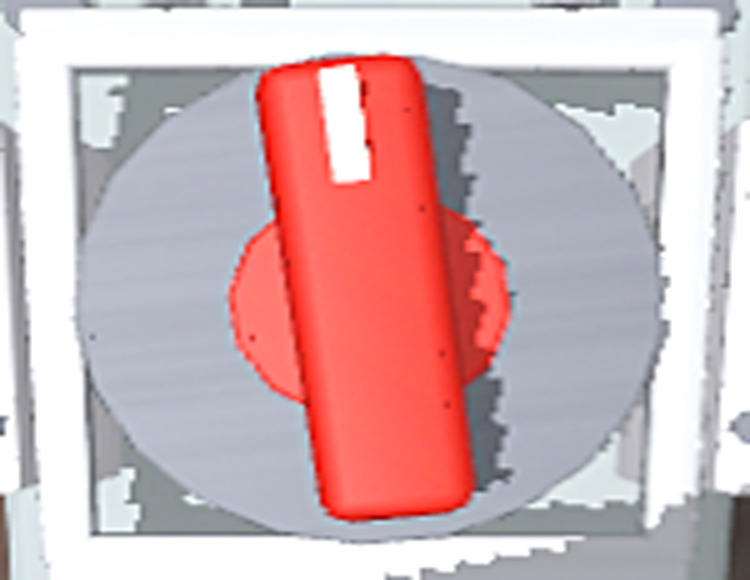

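View pics/w8b.png

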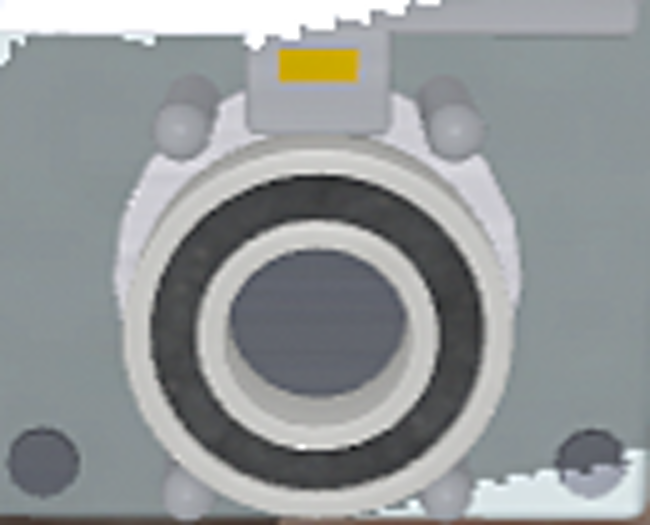

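```bash
python3 - <<'E'
from h import *
s,c=load("w8"); Rt=rq(s['tcp_rot'])
def T(l,z,f=(5,4),o=(205,20)):
    r=ray(c,[[a/f[0]+o[0],b/f[1]+o[1]] for a,b in l],z,s); return (r-s['ee_pos'])@Rt
d=T([(77,300),(660,300),(370,52),(370,541)],57); print("dial",d.round(1).tolist(),[(d[0,2]+d[1,2])/2,(d[2,1]+d[3,1])/2])
hub=T([(229,303),(511,303)],60); print("hub",hub.round(1).tolist())
b=T([(340,60),(397,516)],82); print("bar",b.round(1).tolist(),b.mean(0),np.linalg.norm(b[0]-b[1]), np.arctan2(b[0,2]-b[1,2],b[0,1]-b[1,1]))
L=T([(262,100),(318,480)],81);Rr=T([(424,100),(468,480)],81); print("edges",L.round(1).tolist(),Rr.round(1).tolist())
for e in(L,Rr): print(np.arctan2(e[0,2]-e[1,2],e[0,1]-e[1,1]))
r=T([(124,325),(513,325),(318,153),(318,517)],39,(5,5),(215,160)); print("bearing",r.round(1).tolist(),[(r[0,2]+r[1,2])/2,(r[2,1]+r[3,1])/2])
p=T([(182,130),(455,130)],34,(5,5),(215,160)); print("pins",p.round(1).tolist())
t=T([(247,132),(391,132)],46,(5,5),(215,160)); print("tip",t.round(1).tolist())
E
```

```text
dial [[51.3, 81.3, -31.0], [51.3, 81.3, 33.3], [51.3, 112.7, 1.4], [51.4, 48.1, 1.3]] [np.float64(1.1871805867666065), np.float64(80.42948531374716)]
hub [[48.3, 80.7, -14.0], [48.3, 80.6, 16.7]]
bar [[26.3, 106.3, -1.5], [26.3, 54.0, 4.0]] [26.3091849  80.13473855  1.26136457] 52.592525280856584 -0.10357171904527165
edges [[27.3, 102.2, -8.8], [27.3, 58.3, -3.9]] [[27.3, 102.2, 6.4], [27.3, 58.3, 11.1]]
-0.11104712411506841
-0.10681613343127865
bearing [[69.4, 0.0, -24.7], [69.4, -0.0, 27.1], [69.4, 23.4, 1.1], [69.5, -27.8, 1.1]] [np.float64(1.1566683049587638), np.float64(-2.203492878357565)]
pins [[74.4, 25.4, -16.8], [74.4, 25.4, 19.2]]
tip [[62.4, 27.6, -7.7], [62.4, 27.6, 10.2]]
```

```bash
python3 - <<'E'
from h import *
s,c=load("w4"); M=np.array(c["mount"])
def toolpt(a,b,x):
    n=cv2.undistortPoints(np.array([[a,b]]).reshape(-1,1,2),K(c),np.array(c["dist_coeffs"])).reshape(-1,2)
    d=np.c_[n,np.ones(len(n))]@M[:3,:3].T
    return (M[:3,3]+d*((x-M[0,3])/d[:,0])[:,None])[0].round(2)
for x in (-9,-7,-5,-3,-1): print(x,toolpt(224.2,253.7,x),toolpt(333.2,253.7,x))
s,c=load("w8"); M=np.array(c["mount"])
print(M.round(3).tolist())
for x in (-13,-10,-8,-6): print(x,toolpt(203,258,x),toolpt(356,258,x))
E
```

```text
-9 [ -9.    12.78 -22.38] [-9.   12.73 24.51]
-7 [ -7.    11.92 -22.73] [-7.   11.88 24.87]
-5 [ -5.    11.07 -23.08] [-5.   11.03 25.22]
-3 [ -3.    10.22 -23.43] [-3.   10.18 25.58]
-1 [ -1.     9.37 -23.78] [-1.    9.32 25.93]
[[0.0, -0.27, 0.963, -142.207], [-0.001, -0.963, -0.27, 69.45], [1.0, -0.001, -0.0, 0.941], [0.0, 0.0, 0.0, 1.0]]Traceback (most recent call last):
  File "<stdin>", line 10, in <module>
  File "<stdin>", line 4, in toolpt
cv2.error: OpenCV(4.12.0) /io/opencv/modules/calib3d/src/undistort.dispatch.cpp:538: error: (-215:Assertion failed) npoints >= 0 && src.isContinuous() && (depth == CV_32F || depth == CV_64F) in function 'undistortPoints'
```

>>> play_rows --targets '[{"slide": [0,25,0],"turn": -0.03,"fingers": -0.1},{"slide": [0,60,0.1],"turn": -0.08,"fingers": -0.1},{"slide": [0,80.2,0.1],"turn": -0.107,"fingers": -0.1},{"slide": [8,80.2,0.1],"turn": -0.107,"fingers": -0.1},{"slide": [8,80.2,0.1],"turn": -0.107,"fingers": -0.1}]'

```text
t: 10.3
ee_pos: [567.2, 101.1, 98.2]
tcp_rot: [0.577, 0.405, 0.58, -0.408]
force: [-1.2, -0.5, -0.6]
finger_gap: 0.551
```

>>> play_rows --targets '[{"slide": [0,0,0],"turn": 0,"fingers": -0.1},{"slide": [0,0,0],"turn": 0,"fingers": -0.1},{"slide": [0,0,0],"turn": 0,"fingers": -0.1}]'

```text
t: 10.6
ee_pos: [568.7, 101.7, 101.5]
tcp_rot: [0.579, 0.406, 0.579, -0.406]
force: [0.5, -0.8, 0.6]
finger_gap: 0.544
```

```bash
python3 - <<'E'
from h import *
s,c=snap("wrist","w9"); print(s['t'],s['ee_pos'],s['force'],s['moment'],s['finger_gap'])
cv2.imwrite("pics/w9a.png",cv2.resize(c["frame"][200:355,190:370],None,fx=4,fy=3.8,interpolation=cv2.INTER_CUBIC)[:,:,::-1])
E
```

```text
10.6 [568.71085846 101.72570578 101.4569676 ] [ 0.46419066 -0.82086167  0.61789344] [-0.02869504  0.00878648  0.04574609] 0.5435356001441934
```

View pics/w9a.png

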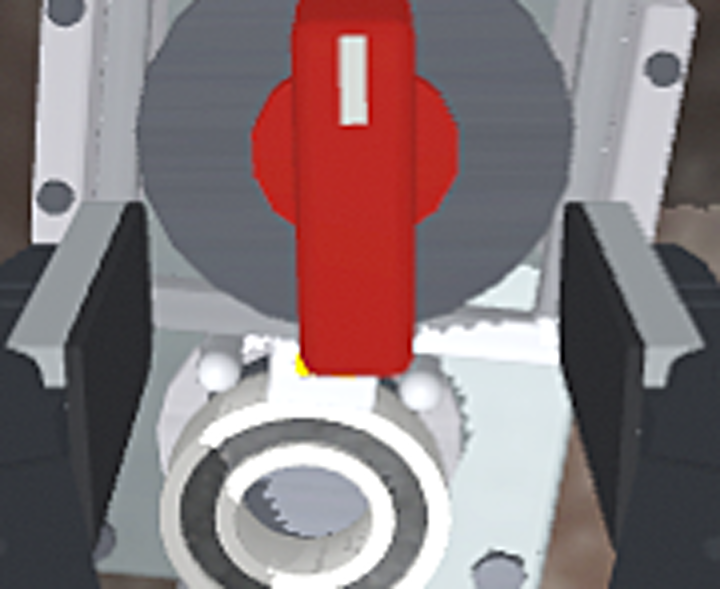

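>>> play_rows --targets '[{"slide": [15,0,0],"turn": 0,"fingers": -0.1},{"slide": [30,0,0],"turn": 0,"fingers": -0.1},{"slide": [39,0,0],"turn": 0,"fingers": -0.1},{"slide": [39,0,0],"turn": 0,"fingers": -0.1},{"slide": [39,0,0],"turn": 0,"fingers": -0.1}]'

```text
t: 11.15
ee_pos: [569.5, 101.9, 62.5]
tcp_rot: [0.579, 0.406, 0.579, -0.406]
force: [0.9, -0.5, -0.7]
finger_gap: 0.552
```

>>> play_rows --targets '[{"slide": [0,0,0],"turn": 0,"fingers": 0.3},{"slide": [0,0,0],"turn": 0,"fingers": 0.8},{"slide": [0,0,0],"turn": 0,"fingers": 0.8},{"slide": [0,0,0],"turn": 0,"fingers": 0.8},{"slide": [0,0,0],"turn": 0,"fingers": 0.8}]'

```text
t: 11.65
ee_pos: [569.6, 102.0, 63.0]
tcp_rot: [0.579, 0.406, 0.579, -0.406]
force: [-1.6, 0.4, 6.0]
finger_gap: 0.172
```

```bash
python3 - <<'E'
from h import *
s,c=snap("wrist","w10"); print(s['t'],s['ee_pos'],s['force'],s['moment'],s['finger_gap'],rq(s['tcp_rot']).round(3)[:2,1])
cv2.imwrite("pics/w10a.png",cv2.resize(c["frame"][200:355,190:370],None,fx=4,fy=3.8,interpolation=cv2.INTER_CUBIC)[:,:,::-1])
E
```

```text
11.65 [569.60764188 102.04592178  62.98888205] [-1.57547669  0.42963321  5.95964836] [0.14822518 0.44922036 0.16623733] 0.1718187401107432 [0.94  0.341]
```

View pics/w10a.png

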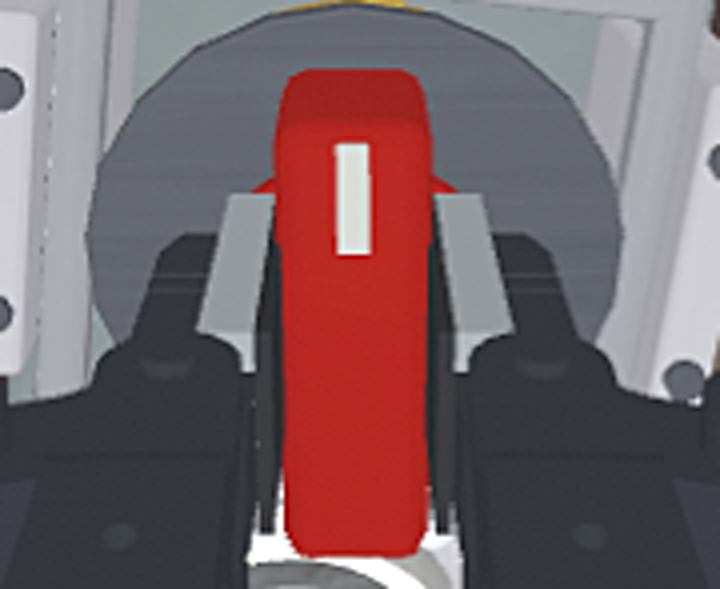

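>>> play_rows --targets '[{"slide": [-0.5,0,0],"turn": 0.02,"fingers": 0.8},{"slide": [-0.5,0,0],"turn": 0.06,"fingers": 0.8},{"slide": [-0.5,0,0],"turn": 0.1,"fingers": 0.8},{"slide": [-0.5,0,0],"turn": 0.15,"fingers": 0.8},{"slide": [-0.5,0,0],"turn": 0.15,"fingers": 0.8}]'

```text
t: 12.2
ee_pos: [569.7, 101.8, 63.0]
tcp_rot: [0.547, 0.449, 0.546, -0.448]
force: [0.0, -0.7, 4.6]
finger_gap: 0.169
```

```bash
cat > st.py <<'E'
from h import *
from workcell import read_state
s=read_state(); Rt=rq(s['tcp_rot']); y=Rt[:,1]
print('t',s['t'],'ang',round(np.arctan2(y[1],y[0]),4),'pos',s['ee_pos'].round(2),'Ftool',(Rt.T@s['force']).round(2),'Mtool',(Rt.T@s['moment']).round(3),'tau6',s['tau'][5].round(3),'gap',round(s['finger_gap'],3),'v',s['joint_vel'][5].round(3))
E
python3 st.py
```

```text
t 12.2 ang 0.1967 pos [569.69 101.78  63.02] Ftool [-4.65 -0.1   0.66] Mtool [ 0.07  -0.223 -0.031] tau6 -0.106 gap 0.169 v 0.027
```

>>> play_rows --targets '[{"slide": [0,0,0],"turn": 0.03,"fingers": 0.8},{"slide": [0,0,0],"turn": 0.06,"fingers": 0.8},{"slide": [0,0,0],"turn": 0.09,"fingers": 0.8},{"slide": [0,0,0],"turn": 0.1,"fingers": 0.8}]'

```text
t: 12.6
ee_pos: [569.7, 101.7, 63.0]
tcp_rot: [0.524, 0.476, 0.523, -0.475]
force: [1.7, -2.2, 5.3]
finger_gap: 0.173
```

```bash
python3 st.py; python3 - <<'E'
from h import *
s,c=snap("wrist","w11")
cv2.imwrite("pics/w11.png",c["frame"][:,:,::-1])
E
```

```text
t 12.6 ang 0.0963 pos [569.71 101.65  63.01] Ftool [-5.33  1.53  2.33] Mtool [-0.268 -0.713  0.196] tau6 -0.247 gap 0.173 v -0.083
```

View pics/w11.png

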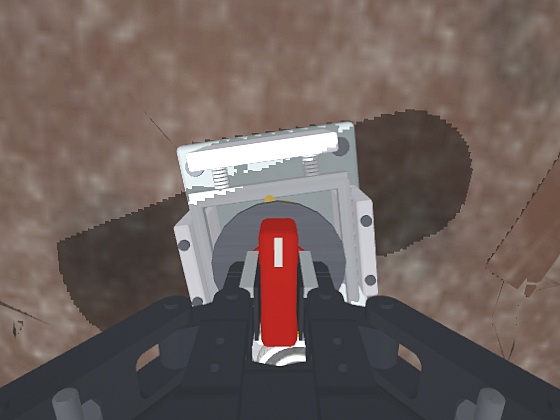

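>>> play_rows --targets '[{"slide": [0,0,0],"turn": 0.03,"fingers": 0.8},{"slide": [0,0,0],"turn": 0.06,"fingers": 0.8},{"slide": [0,0,0],"turn": 0.08,"fingers": 0.8}]'

```text
t: 12.95
ee_pos: [569.7, 101.5, 63.0]
tcp_rot: [0.504, 0.496, 0.504, -0.496]
force: [0.0, -2.7, 5.0]
finger_gap: 0.172
```

```bash
python3 st.py; python3 - <<'E'
from h import *
s,c=snap("wrist","w12")
for n in ("w10","w11","w12"):
    s,c=load(n); f=c["frame"]
    # rotate about image so it is fixture aligned: just crop
    print(n)
a=[cv2.resize(load(n)[1]["frame"][100:260,170:390],None,fx=1.2*3,fy=1.2*3,interpolation=cv2.INTER_CUBIC) for n in ("w12",)]
cv2.imwrite("pics/w12a.png",np.vstack(a)[:,:,::-1])
E
```

```text
t 12.95 ang 0.0164 pos [569.69 101.53  63.  ] Ftool [-4.98 -0.    2.74] Mtool [-0.235 -0.806  0.287] tau6 -0.193 gap 0.172 v -0.193
w10
w11
w12
```

View pics/w12a.png

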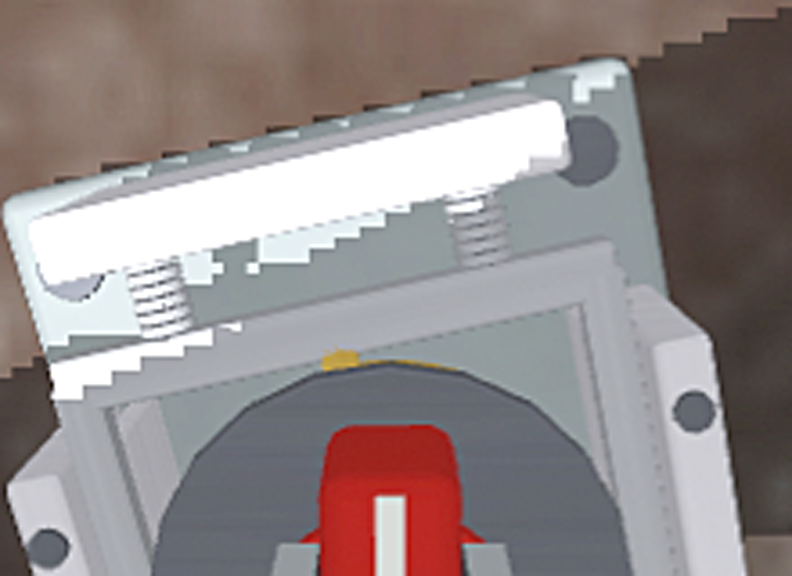

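```bash
cat >> h.py <<'E'
def fx(tag,pts,z,sc=1,off=(0,0)):
    s,c=load(tag); w=ray(c,[[a/sc+off[0],b/sc+off[1]] for a,b in pts],z,s)[:,:2]
    k=np.array([569.6,101.8]); th=.238; R2=np.array([[np.cos(th),np.sin(th)],[-np.sin(th),np.cos(th)]])
    return ((w-k)@R2.T+[31,0]).round(2)
E
python3 - <<'E'
from h import *
print("w8 yoke",fx("w8",[(214,23),(352,23)],49).tolist())
print("w12 yoke",fx("w12",[(50,360),(610,240)],49,3.6,(170,100)).tolist())
print("w12 plate front",fx("w12",[(45,285),(565,165)],52,3.6,(170,100)).tolist())
s,c=load("w8"); cv2.imwrite("pics/w8e.png",cv2.resize(c["frame"][0:60,190:370],None,fx=4,fy=4,interpolation=cv2.INTER_CUBIC)[:,:,::-1])
s,c=load("w10"); cv2.imwrite("pics/w10e.png",cv2.resize(c["frame"][100:260,170:390],None,fx=3.6,fy=3.6,interpolation=cv2.INTER_CUBIC)[:,:,::-1])
E
```

```text
w8 yoke [[69.35, 34.49], [69.47, -41.28]]
w12 yoke [[71.23, 36.69], [70.52, -39.3]]
w12 plate front [[81.48, 33.38], [81.64, -34.98]]
```

View pics/w10e.png

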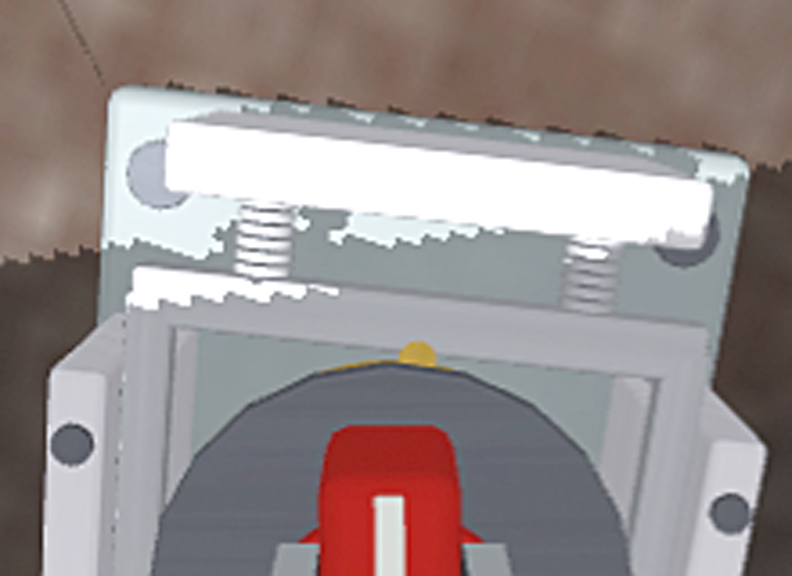

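```bash
python3 - <<'E'
from h import *
print("w10 yoke",fx("w10",[(132,267),(706,325)],49,3.6,(170,100)).tolist())
print("w10 plate front",fx("w10",[(166,187),(705,247)],52,3.6,(170,100)).tolist())
E
```

```text
w10 yoke [[70.56, 37.59], [71.09, -38.67]]
w10 plate front [[81.79, 33.26], [81.71, -35.86]]
```

>>> play_rows --targets '[{"slide": [0,0,0],"turn": 0.04,"fingers": 0.8},{"slide": [0,0,0],"turn": 0.08,"fingers": 0.8},{"slide": [0,0,0],"turn": 0.12,"fingers": 0.8},{"slide": [0,0,0],"turn": 0.15,"fingers": 0.8}]'

```text
t: 13.4
ee_pos: [569.7, 101.2, 63.0]
tcp_rot: [0.466, 0.532, 0.465, -0.532]
force: [0.6, -4.7, 5.0]
finger_gap: 0.172
```

```bash
python3 st.py; python3 - <<'E'
from h import *
s,c=snap("wrist","w13")
cv2.imwrite("pics/w13a.png",cv2.resize(c["frame"][100:260,170:390],None,fx=3.6,fy=3.6,interpolation=cv2.INTER_CUBIC)[:,:,::-1])
E
```

```text
t 13.4 ang -0.134 pos [569.67 101.25  62.99] Ftool [-5.04  1.27  4.59] Mtool [-0.259 -1.074  0.578] tau6 -0.088 gap 0.172 v -0.293
```

View pics/w13a.png

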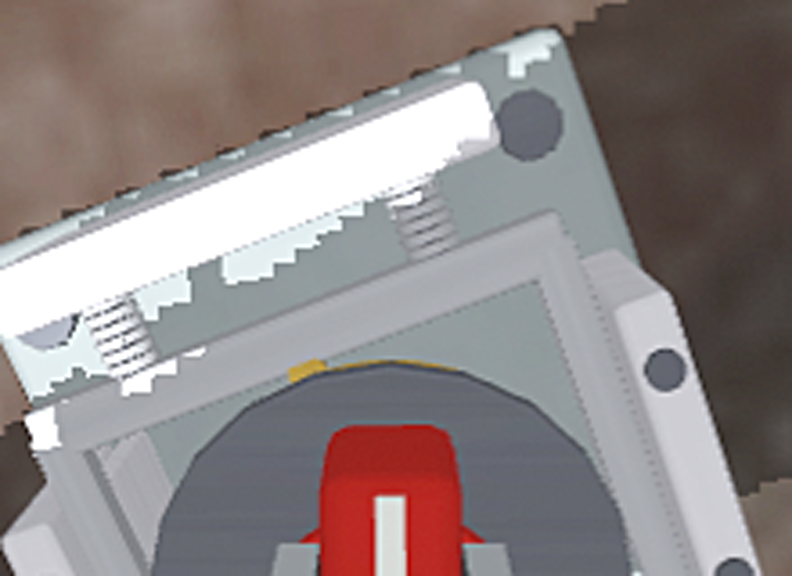

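```bash
python3 - <<'E'
from h import *
print("w13 yoke",fx("w13",[(30,412),(555,212)],49,3.6,(170,100)).tolist())
print("w13 plate front",fx("w13",[(0,338),(495,145)],52,3.6,(170,100)).tolist())
E
```

```text
w13 yoke [[70.81, 35.81], [70.32, -39.43]]
w13 plate front [[81.84, 33.88], [81.44, -34.95]]
```

>>> play_rows --targets '[{"slide": [0,0,0.3],"turn": 0.03,"fingers": 0.8},{"slide": [0,0,0.6],"turn": 0.06,"fingers": 0.8},{"slide": [0,0,0.6],"turn": 0.09,"fingers": 0.8},{"slide": [0,0,0.6],"turn": 0.12,"fingers": 0.8}]'

```text
t: 13.85
ee_pos: [569.6, 101.0, 63.0]
tcp_rot: [0.433, 0.56, 0.432, -0.559]
force: [1.9, -2.9, 5.5]
finger_gap: 0.175
```

```bash
python3 st.py; python3 - <<'E'
from h import *
s,c=snap("wrist","w14")
cv2.imwrite("pics/w14a.png",cv2.resize(c["frame"][100:260,170:390],None,fx=3.6,fy=3.6,interpolation=cv2.INTER_CUBIC)[:,:,::-1])
E
```

```text
t 13.85 ang -0.2543 pos [569.63 101.    62.99] Ftool [-5.54  2.58  2.32] Mtool [-0.121 -0.749  0.522] tau6 0.033 gap 0.175 v -0.299
```

View pics/w14a.png

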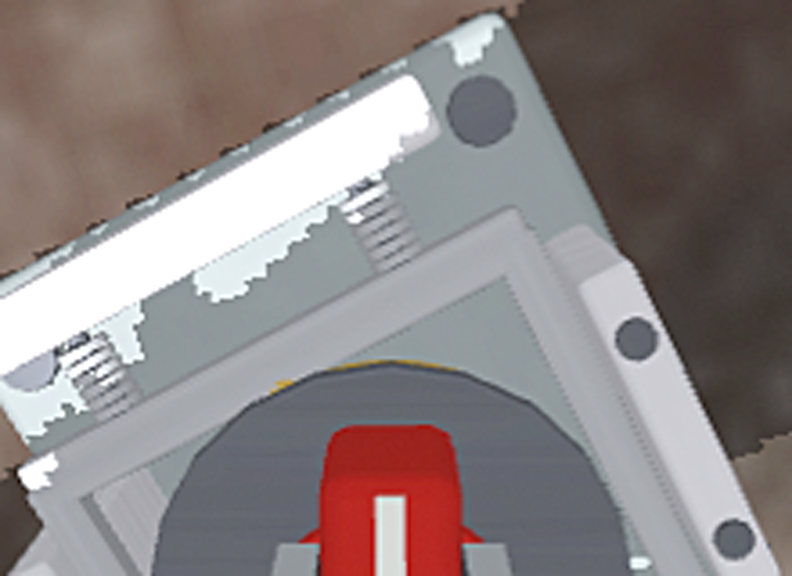

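```bash
python3 - <<'E'
from h import *
print("w14 yoke",fx("w14",[(20,470),(512,207)],49,3.6,(170,100)).tolist())
print("w14 plate front",fx("w14",[(0,370),(437,130)],52,3.6,(170,100)).tolist())
E
```

```text
w14 yoke [[68.56, 36.43], [68.61, -39.37]]
w14 plate front [[82.0, 29.79], [82.04, -35.34]]
```

>>> play_rows --targets '[{"slide": [0,0.2,0.2],"turn": 0.04,"fingers": 0.8},{"slide": [0,0.3,0.3],"turn": 0.08,"fingers": 0.8},{"slide": [0,0.3,0.3],"turn": 0.12,"fingers": 0.8},{"slide": [0,0.3,0.3],"turn": 0.12,"fingers": 0.8}]'

```text
t: 14.3
ee_pos: [569.6, 100.7, 63.0]
tcp_rot: [0.398, 0.585, 0.398, -0.584]
force: [-0.3, -2.7, 5.3]
finger_gap: 0.174
```

```bash
python3 st.py; python3 - <<'E'
from h import *
s,c=snap("wrist","w15")
cv2.imwrite("pics/w15a.png",cv2.resize(c["frame"][100:260,170:390],None,fx=3.6,fy=3.6,interpolation=cv2.INTER_CUBIC)[:,:,::-1])
E
```

```text
t 14.3 ang -0.3745 pos [569.61 100.75  63.02] Ftool [-5.29  0.74  2.59] Mtool [ 0.09  -0.542  0.343] tau6 -0.002 gap 0.174 v 0.014
```

View pics/w15a.png

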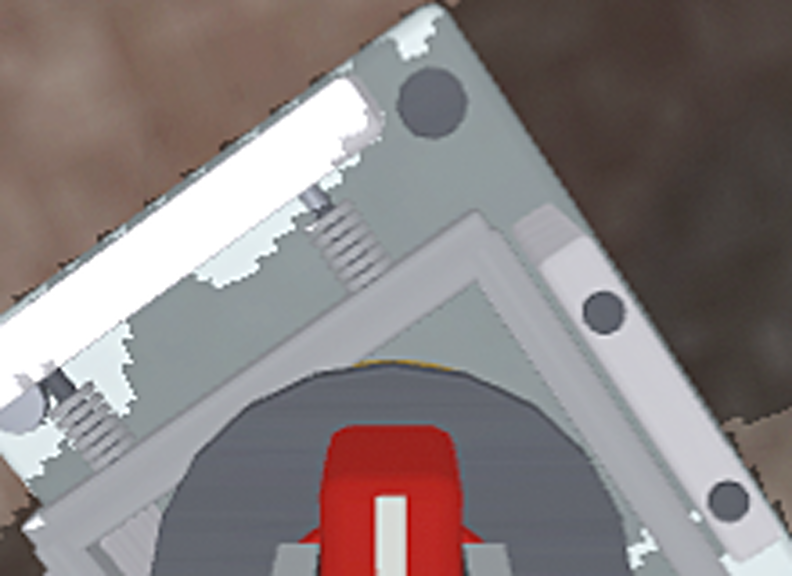

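```bash
python3 - <<'E'
from h import *
print("w15 yoke",fx("w15",[(25,523),(475,210)],49,3.6,(170,100)).tolist())
print("w15 plate front",fx("w15",[(0,402),(383,120)],52,3.6,(170,100)).tolist())
E
```

```text
w15 yoke [[66.37, 36.01], [66.18, -39.61]]
w15 plate front [[81.96, 26.18], [82.44, -36.55]]
```

>>> play_rows --targets '[{"slide": [0,0,0.3],"turn": 0.02,"fingers": 0.8},{"slide": [0,0,0.3],"turn": 0.04,"fingers": 0.8},{"slide": [0,0,0.3],"turn": 0.06,"fingers": 0.8},{"slide": [0,0,0.3],"turn": 0.06,"fingers": 0.8}]'

```text
t: 14.75
ee_pos: [569.5, 100.7, 63.0]
tcp_rot: [0.381, 0.596, 0.381, -0.596]
force: [0.4, -2.3, 4.8]
finger_gap: 0.173
```

```bash
python3 st.py
```

```text
t 14.75 ang -0.4339 pos [569.54 100.66  63.01] Ftool [-4.76  1.34  1.88] Mtool [-0.031 -0.362  0.25 ] tau6 -0.057 gap 0.173 v 0.008
```

>>> play_rows --targets '[{"slide": [0,0,0],"turn": 0.01,"fingers": 0.8},{"slide": [0,0,0],"turn": 0.02,"fingers": 0.8},{"slide": [0,0,0],"turn": 0.02,"fingers": 0.8}]'

```text
t: 15.05
ee_pos: [569.5, 100.6, 63.0]
tcp_rot: [0.375, 0.6, 0.375, -0.599]
force: [-0.3, -1.4, 6.6]
finger_gap: 0.169
```

```bash
python3 st.py
```

```text
t 15.05 ang -0.4532 pos [569.53 100.63  62.99] Ftool [-6.57  0.36  1.37] Mtool [-0.117 -0.362  0.267] tau6 -0.19 gap 0.169 v 0.006
```

>>> play_rows --targets '[{"slide": [0,0,0],"turn": 0.01,"fingers": 0.8},{"slide": [0,0,0],"turn": 0.015,"fingers": 0.8},{"slide": [0,0,0],"turn": 0.015,"fingers": 0.8}]'

```text
t: 15.35
ee_pos: [569.5, 100.6, 63.0]
tcp_rot: [0.371, 0.602, 0.37, -0.602]
force: [-0.3, -1.4, 6.6]
finger_gap: 0.174
```

```bash
python3 st.py;  python3 - <<'E'
from h import *
s,c=snap("wrist","w16")
cv2.imwrite("pics/w16a.png",cv2.resize(c["frame"][100:260,170:390],None,fx=3.6,fy=3.6,interpolation=cv2.INTER_CUBIC)[:,:,::-1])
E
```

```text
t 15.35 ang -0.4675 pos [569.53 100.63  62.99] Ftool [-6.57  0.39  1.37] Mtool [-0.316 -0.351  0.276] tau6 -0.312 gap 0.174 v 0.0
```

View pics/w16a.png

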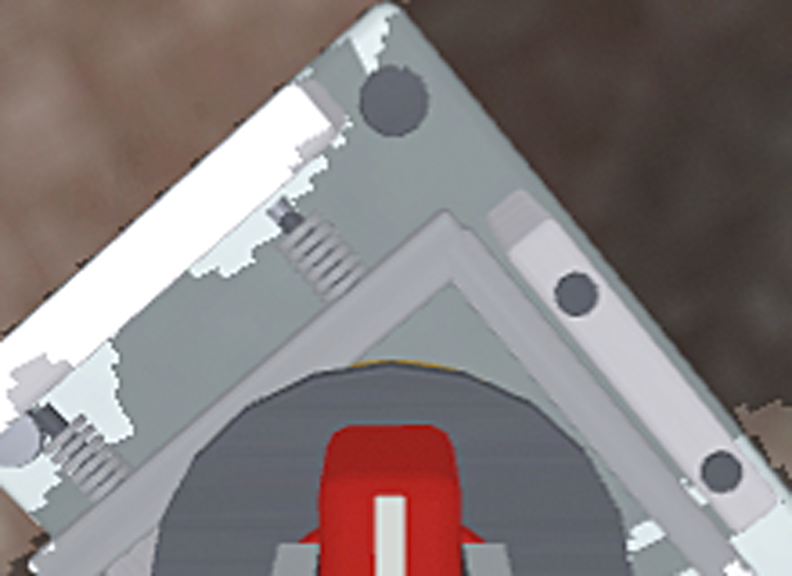

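```bash
python3 - <<'E'
from h import *
print("w16 yoke",fx("w16",[(33,563),(443,211)],49,3.6,(170,100)).tolist())
print("w16 plate front",fx("w16",[(70,373),(347,120)],52,3.6,(170,100)).tolist())
E
```

```text
w16 yoke [[64.64, 35.97], [65.01, -39.5]]
w16 plate front [[80.99, 11.35], [81.8, -37.79]]
```

>>> play_rows --targets '[{"slide": [0,0,0],"turn": 0.005,"fingers": 0.8},{"slide": [0,0,0],"turn": 0.01,"fingers": 0.8},{"slide": [0,0,0],"turn": 0.01,"fingers": 0.8}]'

```text
t: 15.7
ee_pos: [569.5, 100.6, 63.0]
tcp_rot: [0.368, 0.604, 0.368, -0.604]
force: [-0.3, -1.1, 5.0]
finger_gap: 0.174
```

```bash
python3 st.py
```

```text
t 15.7 ang -0.4772 pos [569.52 100.64  63.  ] Ftool [-5.01  0.27  1.15] Mtool [-0.406 -0.335  0.194] tau6 -0.391 gap 0.174 v 0.001
```

>>> play_rows --targets '[{"slide": [0,0,0],"turn": 0.005,"fingers": 0.8},{"slide": [0,0,0],"turn": 0.01,"fingers": 0.8},{"slide": [0,0,0],"turn": 0.01,"fingers": 0.8}]'

```text
t: 16.0
ee_pos: [569.5, 100.6, 63.0]
tcp_rot: [0.365, 0.606, 0.365, -0.606]
force: [0.1, -1.8, 5.7]
finger_gap: 0.177
```

```bash
python3 st.py;  python3 - <<'E'
from h import *
s,c=snap("wrist","w17")
cv2.imwrite("pics/w17a.png",cv2.resize(c["frame"][100:260,170:390],None,fx=3.6,fy=3.6,interpolation=cv2.INTER_CUBIC)[:,:,::-1])
E
```

```text
t 16.0 ang -0.4868 pos [569.5  100.63  62.99] Ftool [-5.69  0.97  1.56] Mtool [-0.461 -0.391  0.184] tau6 -0.471 gap 0.177 v 0.001
```

View pics/w17a.png

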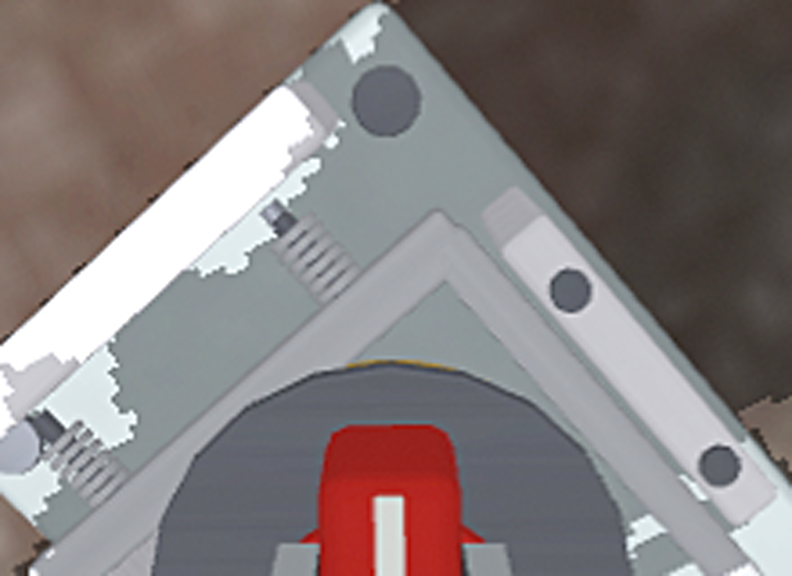

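```bash
python3 - <<'E'
from h import *
print("w17 yoke",fx("w17",[(35,570),(436,211)],49,3.6,(170,100)).tolist())
print("w16 yoke mid",fx("w16",[(240,385)],49,3.6,(170,100)).tolist())
E
```

```text
w17 yoke [[64.42, 35.89], [64.86, -39.46]]
w16 yoke mid [[64.83, -3.82]]
```

>>> play_rows --targets '[{"slide": [0,0,0],"turn": 0.005,"fingers": 0.8},{"slide": [0,0,0],"turn": 0.01,"fingers": 0.8},{"slide": [0,0,0],"turn": 0.01,"fingers": 0.8}]'

```text
t: 16.35
ee_pos: [569.5, 100.6, 63.0]
tcp_rot: [0.362, 0.608, 0.362, -0.607]
force: [0.0, -1.1, 5.6]
finger_gap: 0.171
```

```bash
python3 st.py
```

```text
t 16.35 ang -0.4965 pos [569.51 100.64  62.99] Ftool [-5.61  0.54  0.95] Mtool [-0.493 -0.335  0.128] tau6 -0.551 gap 0.171 v 0.001
```

>>> play_rows --targets '[{"slide": [0,0,0],"turn": 0,"fingers": 0.4},{"slide": [0,0,0],"turn": 0,"fingers": -0.1},{"slide": [0,0,0],"turn": 0,"fingers": -0.1},{"slide": [0,0,0],"turn": 0,"fingers": -0.1}]'

```text
t: 16.75
ee_pos: [568.9, 100.6, 62.1]
tcp_rot: [-0.361, -0.608, -0.361, 0.608]
force: [-0.1, -0.8, -0.1]
finger_gap: 0.549
```

>>> play_rows --targets '[{"slide": [-10,0,0],"turn": 0,"fingers": -0.1},{"slide": [-30,0,0],"turn": 0,"fingers": -0.1},{"slide": [-55,0,0],"turn": 0,"fingers": -0.1},{"slide": [-80,0,0],"turn": 0,"fingers": -0.1},{"slide": [-90,0,0],"turn": 0,"fingers": -0.1}]'

```text
t: 17.25
ee_pos: [570.7, 101.1, 156.0]
tcp_rot: [0.362, 0.61, 0.361, -0.606]
force: [0.4, 1.1, 1.1]
finger_gap: 0.546
```

```bash
python3 st.py; python3 - <<'E'
from h import *
s,c=snap("wrist","w18"); Rt=rq(s['tcp_rot'])
print(plan(s,[491,82,110],.237+np.pi/2))
E
```

```text
t 17.25 ang -0.4974 pos [570.69 101.1  156.03] Ftool [-1.08 -0.17 -1.12] Mtool [-0.018 -0.025 -0.003] tau6 -0.0 gap 0.546 v -0.001
(array([ 45.6, -61.1,  55. ]), np.float64(-0.734), np.float64(-2.068))
```

View pics/w18.png

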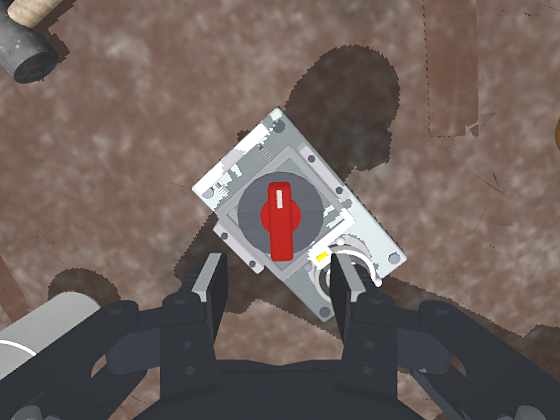

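>>> play_rows --targets '[{"slide": [0,-15,14],"turn": -0.14,"fingers": -0.1},{"slide": [0,-30,28],"turn": -0.28,"fingers": -0.1},{"slide": [10,-45,41],"turn": -0.42,"fingers": -0.1},{"slide": [30,-61,55],"turn": -0.56,"fingers": -0.1},{"slide": [45,-61,55],"turn": -0.7,"fingers": -0.1}]'

```text
t: 17.8
ee_pos: [485.7, 80.2, 106.1]
tcp_rot: [0.548, 0.445, 0.55, -0.447]
force: [0.7, -0.2, -0.2]
finger_gap: 0.55
```

>>> play_rows --targets '[{"slide": [0,0,0],"turn": -0.034,"fingers": -0.1},{"slide": [0,0,0],"turn": -0.034,"fingers": -0.1},{"slide": [0,0,0],"turn": -0.034,"fingers": -0.1}]'

```text
t: 18.1
ee_pos: [489.3, 81.4, 107.3]
tcp_rot: [0.555, 0.438, 0.555, -0.438]
force: [-0.4, -0.1, -0.1]
finger_gap: 0.549
```

```bash
python3 st.py; python3 - <<'E'
from h import *
s,c=snap("wrist","w19")
cv2.imwrite("pics/w19a.png",cv2.resize(c["frame"][0:280,180:380],None,fx=3,fy=2.1,interpolation=cv2.INTER_CUBIC)[:,:,::-1])
cv2.imwrite("pics/w19b.png",cv2.resize(c["frame"][160:265,215:345],None,fx=5,fy=5,interpolation=cv2.INTER_CUBIC)[:,:,::-1])
E
```

```text
t 18.1 ang 0.2352 pos [489.25  81.35 107.3 ] Ftool [ 0.14 -0.36 -0.03] Mtool [-0.028 -0.012  0.025] tau6 0.007 gap 0.549 v 0.003
```

View pics/w19a.png

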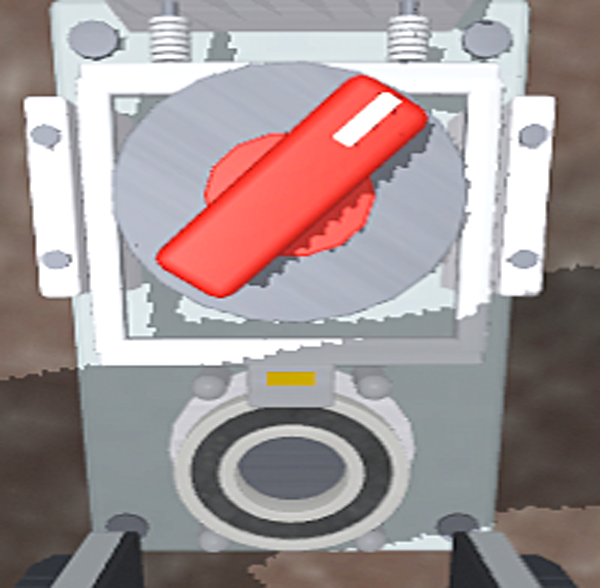

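View pics/w19b.png

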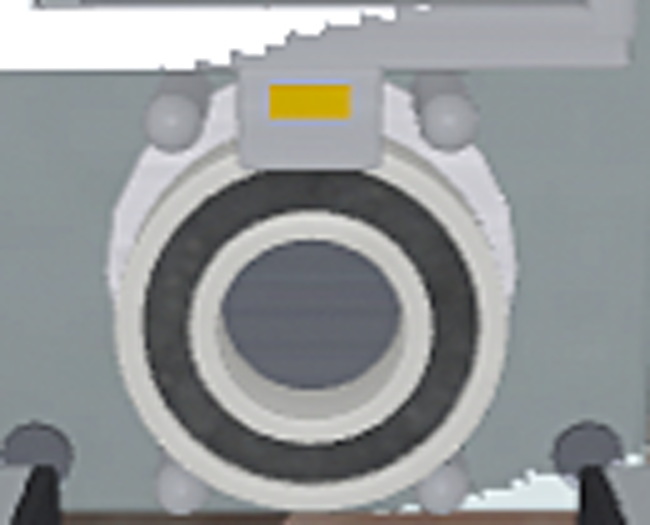

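```bash
python3 - <<'E'
from h import *
def T(tag,l,z,f=5,o=(215,160)):
    s,c=load(tag); Rt=rq(s['tcp_rot'])
    r=ray(c,[[a/f+o[0],b/f+o[1]] for a,b in l],z,s); return ((r-s['ee_pos'])@Rt)[:,1:]
for tag,p,t,ye in (("w8",[(182,130),(455,130)],[(247,132),(391,132)],None),("w19",[(172,122),(447,122)],[(238,168),(380,168)],None)):
    P=T(tag,p,34);Q=T(tag,t,46); print(tag,P.mean(0),Q.mean(0),Q.mean(0)-P.mean(0))
# column intensity profile around the tongue tip
for tag in ("w8","w19"):
    s,c=load(tag); f=c["frame"].astype(int)
    u=278
    print(tag,[tuple(f[v,270:288].mean(0).astype(int)) for v in range(174,202)])
E
```

```text
w8 [25.43056573  1.17872202] [27.61259864  1.22766445] [2.18203292 0.04894243]
w19 [ 2.67284395e+01 -6.51535001e-03] [23.27228322 -0.02766718] [-3.45615623 -0.02115183]
w8 [(np.int64(199), np.int64(169), np.int64(26)), (np.int64(201), np.int64(168), np.int64(24)), (np.int64(184), np.int64(169), np.int64(129)), (np.int64(164), np.int64(170), np.int64(189)), (np.int64(165), np.int64(167), np.int64(176)), (np.int64(166), np.int64(168), np.int64(175)), (np.int64(166), np.int64(168), np.int64(173)), (np.int64(166), np.int64(169), np.int64(174)), (np.int64(166), np.int64(169), np.int64(174)), (np.int64(168), np.int64(171), np.int64(176)), (np.int64(168), np.int64(170), np.int64(176)), (np.int64(170), np.int64(172), np.int64(177)), (np.int64(155), np.int64(159), np.int64(165)), (np.int64(156), np.int64(156), np.int64(152)), (np.int64(166), np.int64(166), np.int64(163)), (np.int64(168), np.int64(168), np.int64(166)), (np.int64(204), np.int64(204), np.int64(201)), (np.int64(209), np.int64(209), np.int64(207)), (np.int64(203), np.int64(203), np.int64(200)), (np.int64(201), np.int64(201), np.in
[... 955 characters left out ...]
8), np.int64(174)), (np.int64(166), np.int64(168), np.int64(174)), (np.int64(167), np.int64(170), np.int64(175)), (np.int64(167), np.int64(169), np.int64(175)), (np.int64(168), np.int64(170), np.int64(177)), (np.int64(169), np.int64(171), np.int64(176)), (np.int64(172), np.int64(174), np.int64(180)), (np.int64(168), np.int64(170), np.int64(176)), (np.int64(59), np.int64(59), np.int64(60)), (np.int64(61), np.int64(62), np.int64(62)), (np.int64(65), np.int64(67), np.int64(68)), (np.int64(67), np.int64(68), np.int64(70)), (np.int64(68), np.int64(69), np.int64(71)), (np.int64(70), np.int64(71), np.int64(71)), (np.int64(68), np.int64(70), np.int64(72)), (np.int64(63), np.int64(65), np.int64(66))]
```

```bash
python3 - <<'E'
from h import *
th=.238
for tag,scr in (("w8",[(223.8,252),(333,252)]),("w19",None)):
    s,c=load(tag); f=c["frame"].astype(int); Rt=rq(s['tcp_rot'])
    y=((f[...,0]-f[...,2]>70)&(f[...,1]-f[...,2]>50))
    y[:,:250]=0;y[:,310:]=0;y[:160]=0;y[200:]=0
    w=np.clip((np.minimum(f[...,0],f[...,1])-f[...,2])/140.,0,1)*y
    vv,uu=np.mgrid[:420,:560]; cen=[(w*uu).sum()/w.sum(),(w*vv).sum()/w.sum()]
    T=lambda p,z:((ray(c,p,z,s)-s['ee_pos'])@Rt)[:,1:]
    print(tag,cen,T([cen],48), w.sum())
    # hough circles on upscaled gray for seal/bore: boss through bore not useful; use pins
    g=cv2.cvtColor(c["frame"],cv2.COLOR_RGB2GRAY)
    cr=cv2.resize(g[165:275,210:350],None,fx=6,fy=6,interpolation=cv2.INTER_CUBIC)
    cv2.imwrite(f"pics/{tag}_g.png",cr[:600,:800])
E
```

```text
w8 [np.float64(278.24830424510327), np.float64(172.51360414602544)] [[36.65413676  0.89307143]] 93.72142857142858
w19 [np.float64(276.4208520029426), np.float64(179.88075971376978)] [[32.30522875 -0.23099   ]] 106.80714285714285
```

```bash
python3 - <<'E'
from h import *
a=[]
for tag in ("w8","w19"):
    s,c=load(tag); cr=cv2.resize(c["frame"][170:195,235:325],None,fx=8.8,fy=10,interpolation=cv2.INTER_NEAREST); a.append(cr)
cv2.imwrite("pics/cmp.png",np.vstack(a)[:,:,::-1])
E
```

```text
(no output)
```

View pics/cmp.png

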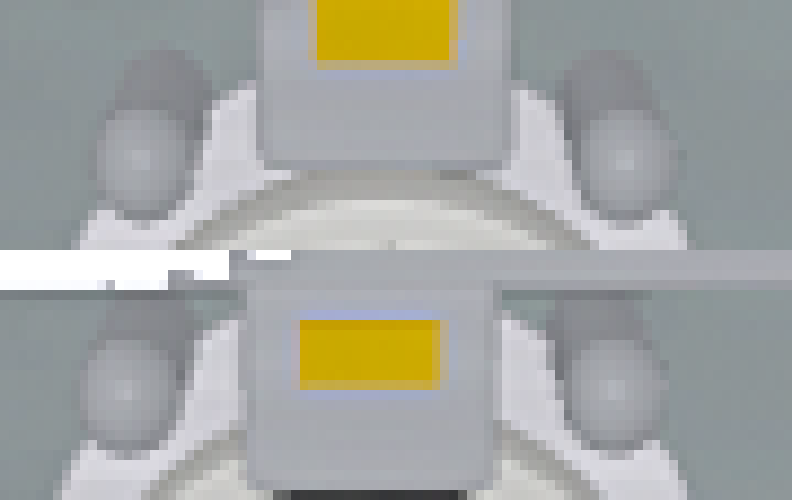

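```bash
python3 - <<'E'
from h import *
for tag in ("w8","w19"):
    s,c=load(tag); g=cv2.cvtColor(c["frame"],cv2.COLOR_RGB2GRAY).astype(float)
    T=lambda p,z:((ray(c,p,z,s)-s['ee_pos'])@rq(s['tcp_rot']))[:,1:].round(2).tolist()
    for name,c0,c1,a,b in (("yoke front R",318,334,150,185),("plate edge",275-20,275+20,255,270),("plate edge wide",240,310,255,270)):
        p=g[a:b,c0:c1].mean(1); print(tag,name,a,p.round(0).astype(int).tolist())
E
```

```text
w8 yoke front R 150 [146, 146, 145, 133, 177, 171, 169, 167, 168, 166, 167, 168, 169, 170, 170, 172, 158, 134, 149, 149, 149, 149, 149, 149, 149, 148, 148, 148, 146, 147, 147, 146, 147, 147, 147]
w8 plate edge 255 [114, 130, 156, 191, 194, 186, 179, 175, 126, 87, 93, 98, 99, 100, 99]
w8 plate edge wide 255 [135, 143, 159, 178, 179, 176, 173, 171, 130, 86, 92, 95, 95, 96, 95]
w19 yoke front R 150 [159, 157, 148, 146, 147, 147, 147, 147, 148, 148, 138, 160, 171, 171, 169, 167, 167, 167, 169, 170, 171, 171, 173, 156, 147, 148, 148, 147, 147, 148, 147, 148, 148, 148, 148]
w19 plate edge 255 [139, 174, 196, 193, 184, 174, 159, 111, 86, 93, 95, 97, 95, 95, 100]
w19 plate edge wide 255 [149, 168, 180, 178, 174, 168, 161, 117, 86, 92, 93, 94, 93, 93, 95]
```

```bash
python3 - <<'E'
from h import *
for tag,pin,pout,pl in (("w8",153.7,166.3,262.95),("w19",160.9,173.3,261.95)):
    s,c=load(tag)
    T=lambda p,z:((ray(c,[p],z,s)-s['ee_pos'])@rq(s['tcp_rot']))[0,1]
    e=T((275,pl),12); print(tag,"inner",T((326,pin),48)-e,"outer",T((326,pout),48)-e,"plate",e)
# bar angle w19
s,c=load("w19")
r=ray(c,[[395/3+180,92/2.1],[190/3+180,277/2.1]],83,s); d=r[0]-r[1]; print("bar ang",np.arctan2(d[1],d[0]),np.linalg.norm(d), 'centre',r.mean(0))
E
```

```text
w8 inner 87.91790447698051 outer 80.30706839351302 plate -39.85212274547592
w19 inner 82.34994768296693 outer 74.82111209838246 plate -38.47354348343198
bar ang -0.4490264093874827 51.18265630600068 centre [569.28369759 100.41791502  83.        ]
```

```bash
python3 - <<'E'
from h import *
for tag in ("w10","w11","w12","w13","w14","w15","w16","w17"):
    s,c=load(tag); f=c["frame"].astype(int); Rt=rq(s['tcp_rot']); y=Rt[:,1]
    m=(f[...,0]-f[...,1]>60)&(f[...,0]-f[...,2]>60)
    def cen(a,b):
        o=[]
        for v in range(a,b):
            u=np.where(m[v,240:320])[0]+240
            if len(u)>5: o.append((u.min()+u.max())/2)
        return np.mean(o)
    mk=(f.min(2)>150); mk[:235]=0; mk[270:]=0; mk[:,262:]&=True; mk[:,:270]=0; mk[:,286:]=0
    vv,uu=np.where(mk); p=np.polyfit(vv,uu,1)
    print(tag,'ang',round(np.arctan2(y[1],y[0]),4),'top',cen(224,231).round(2),'mid',cen(280,300).round(2),'low',cen(325,338).round(2),'mark',uu.mean().round(2),'slope',p[0].round(4))
E
```

```text
w10 ang 0.3479 top 277.93 mid 278.38 low 278.65 mark 277.5 slope 0.0
w11 ang 0.0963 top 277.93 mid 278.45 low 278.73 mark 277.52 slope 0.0038
w12 ang 0.0164 top 277.93 mid 278.48 low 278.85 mark 277.59 slope 0.0156
w13 ang -0.134 top 278.0 mid 278.48 low 278.73 mark 277.8 slope 0.0348
w14 ang -0.2543 top 278.07 mid 278.48 low 278.69 mark 277.7 slope 0.0247
w15 ang -0.3745 top 278.21 mid 278.5 low 278.58 mark 278.18 slope 0.0188
w16 ang -0.4675 top 277.93 mid 278.5 low 278.85 mark 277.67 slope 0.0182
w17 ang -0.4868 top 277.86 mid 278.5 low 279.27 mark 277.61 slope 0.0145
```

```bash
python3 - <<'E'
from h import *
for tag,box in (("w8",(30,155,250,305)),("w9",(200,300,250,310)),("w18",(175,265,255,310)),("w19",(25,150,225,330))):
    s,c=load(tag); f=c["frame"].astype(int); Rt=rq(s['tcp_rot']); y=Rt[:,1]
    hsv=cv2.cvtColor(c["frame"],cv2.COLOR_RGB2HSV)
    m=((f[...,0]-f[...,1]>60)&(f[...,0]-f[...,2]>60)).astype(np.uint8)
    a,b,l,r=box; k=np.zeros_like(m); k[a:b,l:r]=m[a:b,l:r]
    # white mark endpoints: bright pixels enclosed by red
    kk=cv2.morphologyEx(k,cv2.MORPH_CLOSE,np.ones((9,9),np.uint8))
    mk=((kk>0)&(f.min(2)>150)).astype(np.uint8)
    n,lab,st,ce=cv2.connectedComponentsWithStats(mk); 
    i=1+np.argmax(st[1:,4]); vv,uu=np.where(lab==i)
    P=ray(c,np.c_[uu,vv],83,s)[:,:2]; 
    w,V=np.linalg.eigh(np.cov(P.T)); d=V[:,1]; d=d*np.sign(d[0])
    # direction axis->mark centroid with knob axis from bar centroid
    cs,_=cv2.findContours(kk,cv2.RETR_EXTERNAL,cv2.CHAIN_APPROX_NONE); 
    print(tag,'tool',round(np.arctan2(y[1],y[0]),4),'mark pca',round(np.arctan2(d[1],d[0]),4),'mark',P.mean(0).round(2),np.sqrt(w).round(2),st[i])
E
```

```text
w8 tool 0.2399 mark pca 0.339 mark [586.69 107.43] [1.04 3.63] [269  36  10  30 227]
w9 tool 0.3473 mark pca 0.3672 mark [586.45 107.44] [0.91 3.52] [275 210   7  23 142]
w18 tool -0.4974 mark pca -0.4903 mark [586.26  92.47] [0.94 3.52] [277 190   5  18  89]
w19 tool 0.2352 mark pca -0.4642 mark [586.03  92.38] [1.03 3.61] [291  44  23  26 224]
```

```bash
python3 - <<'E'
from h import *
s,c=load("w8"); Rt=rq(s['tcp_rot'])
for yy,zz in ((80.25,1.2),(80.13,1.26)):
    k=s['ee_pos']+Rt@np.array([20,yy,zz]); a=np.array([586.69,107.43])-k[:2]; b=np.array([586.03,92.38])-k[:2]
    print(k,np.hypot(*a),np.hypot(*b),np.arctan2(a[1],a[0]),np.arctan2(b[1],b[0]),np.arctan2(a[1],a[0])-np.arctan2(b[1],b[0]))
E
```

```text
[568.78196148 100.49872324  88.30900599] 19.202615472615896 19.063276207981758 0.3692915431158004 -0.43993747447724 0.8092290175930404
[568.67965048 100.41193369  88.30918496] 19.32940621395212 19.11927266758254 0.371568326652043 -0.4335513194467472 0.8051196460987902
```

```bash
python3 - <<'E'
from h import *
from scipy.optimize import least_squares
# bar top-face outline ends: use red-bright threshold; rows centroid in tool-aligned views
for tag,(a,b) in (("w9",(205,295)),("w18",(182,262)),("w17",(222,340)),("w10",(222,340))):
    s,c=load(tag); f=c["frame"].astype(int)
    m=(f[...,0]-f[...,1]>60)&(f[...,0]-f[...,2]>60)
    L=[];Rr=[];V=[]
    for v in range(a,b):
        u=np.where(m[v,230:330])[0]+230
        if len(u)>5: L.append(u.min());Rr.append(u.max());V.append(v)
    V=np.array(V);L=np.array(L);Rr=np.array(Rr); w=Rr-L
    print(tag,list(zip(V[::8],L[::8],Rr[::8])))
E
```

```text
w9 [(np.int64(205), np.int64(264), np.int64(292)), (np.int64(213), np.int64(263), np.int64(293)), (np.int64(221), np.int64(260), np.int64(296)), (np.int64(229), np.int64(255), np.int64(301)), (np.int64(237), np.int64(253), np.int64(304)), (np.int64(245), np.int64(253), np.int64(304)), (np.int64(253), np.int64(257), np.int64(299)), (np.int64(261), np.int64(264), np.int64(293)), (np.int64(269), np.int64(264), np.int64(293)), (np.int64(277), np.int64(264), np.int64(293)), (np.int64(285), np.int64(265), np.int64(293)), (np.int64(293), np.int64(265), np.int64(292))]
w18 [(np.int64(182), np.int64(271), np.int64(288)), (np.int64(190), np.int64(268), np.int64(290)), (np.int64(198), np.int64(268), np.int64(290)), (np.int64(206), np.int64(263), np.int64(297)), (np.int64(214), np.int64(260), np.int64(300)), (np.int64(222), np.int64(261), np.int64(299)), (np.int64(230), np.int64(266), np.int64(294)), (np.int64(238), np.int64(270), np.int64(292)), (np.int64(246), np.int64(270), np.int64(292)), (np.int64(254), np.int64(271), np.int64(292))]
w17 [(np.int64(222), np.int64(262), np.int64(294)), (np.i
[... 662 characters left out ...]
int64(222), np.int64(262), np.int64(294)), (np.int64(230), np.int64(260), np.int64(296)), (np.int64(238), np.int64(258), np.int64(297)), (np.int64(246), np.int64(258), np.int64(298)), (np.int64(254), np.int64(259), np.int64(297)), (np.int64(262), np.int64(259), np.int64(297)), (np.int64(270), np.int64(260), np.int64(296)), (np.int64(278), np.int64(260), np.int64(296)), (np.int64(286), np.int64(261), np.int64(296)), (np.int64(294), np.int64(261), np.int64(296)), (np.int64(302), np.int64(261), np.int64(295)), (np.int64(310), np.int64(261), np.int64(295)), (np.int64(318), np.int64(261), np.int64(296)), (np.int64(326), np.int64(261), np.int64(297)), (np.int64(334), np.int64(261), np.int64(296))]
```

```bash
python3 - <<'E'
from h import *
from workcell import read_state
s=read_state(); print(s['ee_pos'],plan(s,[569.2,101.0,110],-.46+np.pi/2))
E
```

```text
[489.40853324  81.43064624 107.49207017] (array([-2.5, 82.2, -0.4]), np.float64(0.695), np.float64(-1.335))
```

>>> play_rows --targets '[{"slide": [-2.5,20,0],"turn": 0.14,"fingers": -0.1},{"slide": [-2.5,40,0],"turn": 0.28,"fingers": -0.1},{"slide": [-2.5,60,-0.2],"turn": 0.42,"fingers": -0.1},{"slide": [-2.5,82,-0.4],"turn": 0.56,"fingers": -0.1},{"slide": [-2.5,82,-0.4],"turn": 0.695,"fingers": -0.1}]'

```text
t: 18.65
ee_pos: [571.8, 101.8, 110.1]
tcp_rot: [0.372, 0.603, 0.371, -0.601]
force: [-0.3, -0.3, -0.5]
finger_gap: 0.551
```

>>> play_rows --targets '[{"slide": [0,0,0],"turn": 0,"fingers": -0.1},{"slide": [0,0,0],"turn": 0,"fingers": -0.1},{"slide": [0,0,0],"turn": 0,"fingers": -0.1}]'

```text
t: 18.95
ee_pos: [568.6, 100.9, 110.2]
tcp_rot: [-0.374, -0.6, -0.374, 0.6]
force: [-0.5, 0.2, -0.8]
finger_gap: 0.551
```

```bash
python3 st.py; python3 - <<'E'
from h import *
s,c=snap("wrist","w20")
print(plan(s,[569.2,101.0,62.7],-.46+np.pi/2))
f=c["frame"].astype(int)
m=(f[...,0]-f[...,1]>60)&(f[...,0]-f[...,2]>60)
for v in range(200,300,6):
    u=np.where(m[v,230:330])[0]+230
    if len(u): print(v,u.min(),u.max(),(u.min()+u.max())/2)
cv2.imwrite("pics/w20a.png",cv2.resize(c["frame"][180:340,180:380],None,fx=4,fy=3.7,interpolation=cv2.INTER_CUBIC)[:,:,::-1])
E
```

```text
t 18.95 ang -0.4571 pos [568.63 100.86 110.21] Ftool [ 0.81 -0.49  0.07] Mtool [-0.013  0.017  0.008] tau6 0.009 gap 0.551 v -0.009
(array([47.5,  0.5, -0.4]), np.float64(0.003), np.float64(-2.028))
200 265 291 278.0
206 264 292 278.0
212 264 292 278.0
218 259 297 278.0
224 256 300 278.0
230 254 302 278.0
236 254 302 278.0
242 255 301 278.0
248 258 298 278.0
254 264 292 278.0
260 264 292 278.0
266 264 292 278.0
272 265 292 278.5
278 265 291 278.0
284 265 291 278.0
290 268 288 278.0
```

View pics/w20a.png

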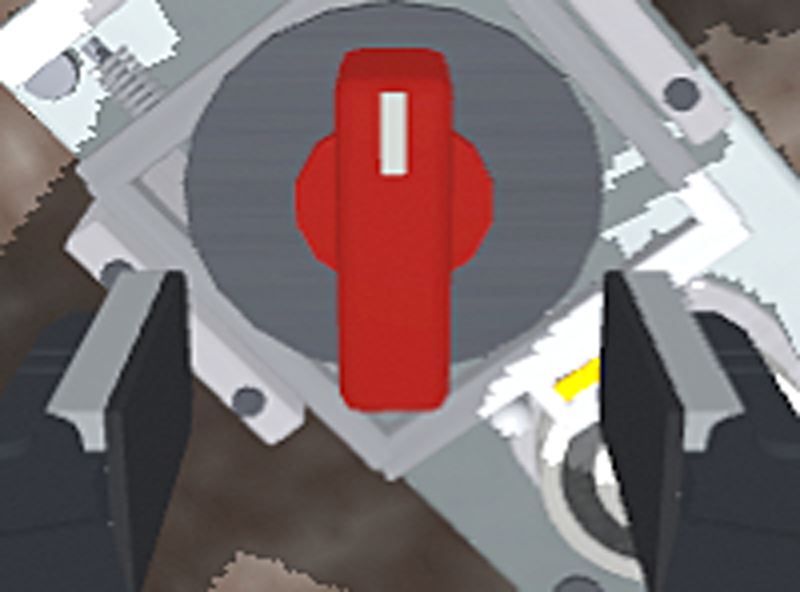

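>>> play_rows --targets '[{"slide": [15,0,0],"turn": 0,"fingers": -0.1},{"slide": [32,0,0],"turn": 0,"fingers": -0.1},{"slide": [45,0,0],"turn": 0,"fingers": -0.1},{"slide": [47,0,0],"turn": 0,"fingers": -0.1},{"slide": [47,0,0],"turn": 0,"fingers": -0.1}]'

```text
t: 19.5
ee_pos: [568.9, 100.9, 62.9]
tcp_rot: [-0.373, -0.6, -0.373, 0.601]
force: [-0.1, -0.1, 0.5]
finger_gap: 0.55
```

>>> play_rows --targets '[{"slide": [0,0,0],"turn": 0,"fingers": 0.3},{"slide": [0,0,0],"turn": 0,"fingers": 0.8},{"slide": [0,0,0],"turn": 0,"fingers": 0.8},{"slide": [0,0,0],"turn": 0,"fingers": 0.8},{"slide": [0,0,0],"turn": 0,"fingers": 0.8}]'

```text
t: 20.0
ee_pos: [569.3, 100.8, 64.2]
tcp_rot: [0.374, 0.601, 0.373, -0.6]
force: [-1.7, -1.5, 5.7]
finger_gap: 0.172
```

```bash
python3 st.py; python3 - <<'E'
from h import *
s,c=snap("wrist","w21")
E
```

```text
t 20.0 ang -0.4581 pos [569.28 100.78  64.15] Ftool [-5.68 -0.91  2.09] Mtool [-0.232 -0.659 -0.221] tau6 -0.146 gap 0.172 v -0.0
```

>>> play_rows --targets '[{"slide": [0,0,0],"turn": 0.005,"fingers": 0.8},{"slide": [0,0,0],"turn": 0.01,"fingers": 0.8},{"slide": [0,0,0],"turn": 0.01,"fingers": 0.8}]'

```text
t: 20.35
ee_pos: [569.3, 100.8, 64.1]
tcp_rot: [0.371, 0.602, 0.37, -0.602]
force: [-2.4, -1.9, 5.1]
finger_gap: 0.169
```

```bash
python3 st.py
```

```text
t 20.35 ang -0.4674 pos [569.29 100.78  64.14] Ftool [-5.13 -1.29  2.79] Mtool [-0.295 -0.684 -0.181] tau6 -0.329 gap 0.169 v -0.0
```

>>> play_rows --targets '[{"slide": [0,0,0],"turn": 0.005,"fingers": 0.8},{"slide": [0,0,0],"turn": 0.01,"fingers": 0.8},{"slide": [0,0,0],"turn": 0.01,"fingers": 0.8}]'

```text
t: 20.65
ee_pos: [569.3, 100.8, 64.1]
tcp_rot: [0.368, 0.604, 0.367, -0.604]
force: [-1.8, -1.7, 5.5]
finger_gap: 0.169
```

```bash
python3 st.py
```

```text
t 20.65 ang -0.477 pos [569.25 100.79  64.12] Ftool [-5.5  -0.81  2.29] Mtool [-0.365 -0.679 -0.165] tau6 -0.414 gap 0.169 v 0.002
```

>>> play_rows --targets '[{"slide": [0,0,0],"turn": 0.005,"fingers": 0.8},{"slide": [0,0,0],"turn": 0.01,"fingers": 0.8},{"slide": [0,0,0],"turn": 0.01,"fingers": 0.8}]'

```text
t: 20.95
ee_pos: [569.3, 100.8, 64.1]
tcp_rot: [0.365, 0.606, 0.364, -0.606]
force: [-1.3, -2.0, 6.3]
finger_gap: 0.172
```

```bash
python3 st.py
```

```text
t 20.95 ang -0.4866 pos [569.27 100.77  64.15] Ftool [-6.3  -0.16  2.4 ] Mtool [-0.506 -0.684 -0.161] tau6 -0.498 gap 0.172 v 0.002
```

>>> play_rows --targets '[{"slide": [0,0,0],"turn": 0.005,"fingers": 0.8},{"slide": [0,0,0],"turn": 0.01,"fingers": 0.8},{"slide": [0,0,0],"turn": 0.01,"fingers": 0.8}]'

```text
t: 21.25
ee_pos: [569.3, 100.8, 64.1]
tcp_rot: [0.362, 0.608, 0.362, -0.607]
force: [-2.2, -1.6, 5.2]
finger_gap: 0.173
```

```bash
python3 st.py; python3 - <<'E'
from h import *
snap("wrist","w22")
for tag in ("w21","w22"):
    s,c=load(tag); cv2.imwrite(f"pics/{tag}a.png",cv2.resize(c["frame"][100:260,170:390],None,fx=3.6,fy=3.6,interpolation=cv2.INTER_CUBIC)[:,:,::-1])
E
```

```text
t 21.25 ang -0.4962 pos [569.26 100.8   64.13] Ftool [-5.24 -1.2   2.42] Mtool [-0.51  -0.617 -0.23 ] tau6 -0.581 gap 0.173 v 0.0
```

View pics/w21a.png

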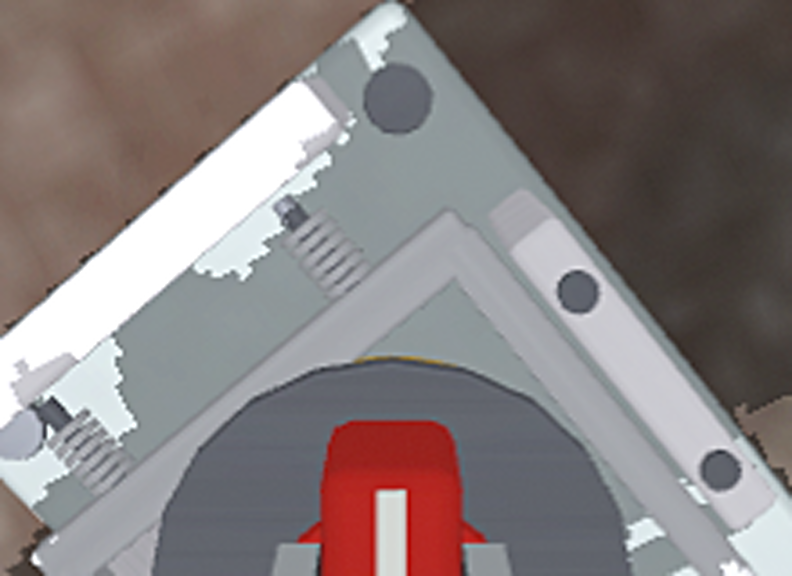

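View pics/w22a.png

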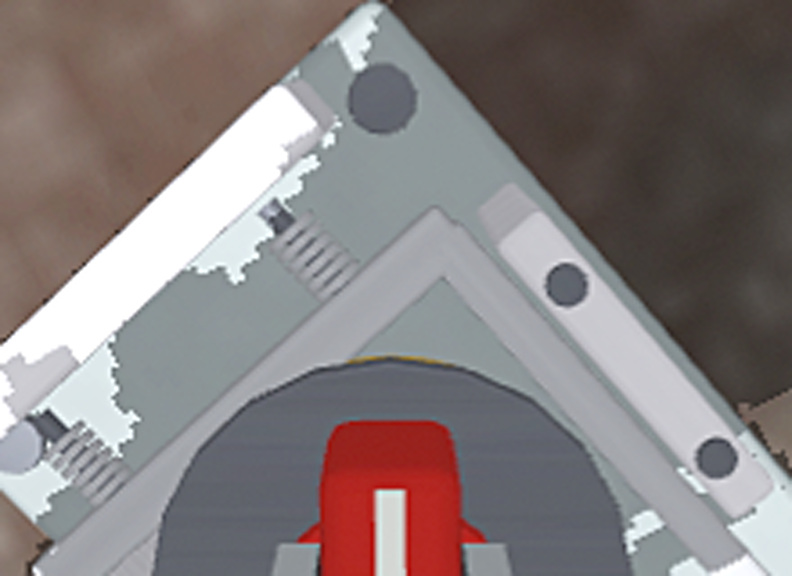

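```bash
cat > prof.py <<'E'
from h import *
from scipy.ndimage import map_coordinates
def prof(tag,xs,ys,z,th=.238,k=(569.3,101.0)):
    s,c=load(tag); g=cv2.cvtColor(c["frame"],cv2.COLOR_RGB2GRAY).astype(float)
    R2=np.array([[np.cos(th),-np.sin(th)],[np.sin(th),np.cos(th)]])
    out=np.zeros(len(xs))
    for y in ys:
        w=np.c_[xs-31,np.full(len(xs),y)]@R2.T+k
        p=proj(c,np.c_[w,np.full(len(xs),z)],s)
        out+=map_coordinates(g,[p[:,1],p[:,0]],order=1)
    return out/len(ys)
def edge(x,p,lo,hi):
    m=(x>=lo)&(x<=hi); d=np.gradient(p,x)[m]; i=np.argmax(abs(d)); xx=x[m]
    a=slice(max(i-4,0),i+5); w=abs(d[a]); return (w*xx[a]).sum()/w.sum(), d[i]
E
python3 - <<'E'
from prof import *
x=np.arange(50,100,.25)
for tag in ("w10","w12","w13","w14","w15","w16","w17","w21","w22"):
    p=prof(tag,x,np.arange(-34,-26,1.),48); q=prof(tag,x,np.arange(-12,-4,1.),12)
    q2=prof(tag,x,np.arange(-49,-44,1.),12)
    print(tag,'yoke out',np.round(edge(x,p,62,73),2),'inner',np.round(edge(x,p,54,63.5),2),'baseR',np.round(edge(x,q2,88,99),2))
E
```

```text
w10 yoke out [ 71.31 -42.71] inner [ 63.06 -21.52] baseR [  92.31 -102.26]
w12 yoke out [ 71.28 -40.56] inner [63.2  15.08] baseR [  92.45 -105.68]
w13 yoke out [ 71.12 -46.55] inner [63.23 28.55] baseR [  92.44 -112.39]
w14 yoke out [ 69.29 -44.8 ] inner [61.75 36.79] baseR [  92.39 -118.52]
w15 yoke out [ 66.68 -42.  ] inner [59.24 31.4 ] baseR [  92.26 -107.19]
w16 yoke out [ 65.57 -44.27] inner [58.17 30.76] baseR [  92.19 -119.43]
w17 yoke out [ 65.56 -44.88] inner [58.13 28.96] baseR [  92.15 -112.92]
w21 yoke out [ 65.38 -44.02] inner [57.98 30.53] baseR [  92.18 -116.19]
w22 yoke out [ 65.37 -43.36] inner [57.97 31.43] baseR [  92.16 -116.82]
```

```bash
python3 - <<'E'
from prof import *
x=np.arange(-100,0,.25)
for tag in ("w8","w19"):
    for z in (48,47):
        p=prof(tag,x,np.arange(-6,6.1,1.),z); e=edge(x,p,-32,-16); print(tag,z,'tip',np.round(e,2)); 
    if tag=="w8": print([ (a,int(b)) for a,b in zip(x,p) if -26<a<-16])
    for yy in (np.arange(-35,-28,1.),np.arange(28,35,1.),np.arange(-10,10,1.)): print('  base edge',np.round(edge(x,prof(tag,x,yy,12),-98,-85),2))
    print('  yoke R outer/inner',np.round(edge(x,prof(tag,x,np.arange(-32,-24,1.),48),-16,-2),2),np.round(edge(x,prof(tag,x,np.arange(-28,-22,1.),48),-2.9,10),2) if 0 else '')
E
```

```text
w8 48 tip [-27.23 155.21]
w8 47 tip [-27.46 155.14]
[(np.float64(-25.75), 202), (np.float64(-25.5), 204), (np.float64(-25.25), 207), (np.float64(-25.0), 209), (np.float64(-24.75), 204), (np.float64(-24.5), 200), (np.float64(-24.25), 191), (np.float64(-24.0), 179), (np.float64(-23.75), 167), (np.float64(-23.5), 166), (np.float64(-23.25), 165), (np.float64(-23.0), 163), (np.float64(-22.75), 159), (np.float64(-22.5), 156), (np.float64(-22.25), 157), (np.float64(-22.0), 158), (np.float64(-21.75), 161), (np.float64(-21.5), 166), (np.float64(-21.25), 171), (np.float64(-21.0), 171), (np.float64(-20.75), 170), (np.float64(-20.5), 170), (np.float64(-20.25), 170), (np.float64(-20.0), 170), (np.float64(-19.75), 170), (np.float64(-19.5), 169), (np.float64(-19.25), 169), (np.float64(-19.0), 169), (np.float64(-18.75), 169), (np.float64(-18.5), 168), (np.float64(-18.25), 168), (np.float64(-18.0), 168), (np.float64(-17.75), 168), (np.float64(-17.5), 168), (np.float64(-17.25), 168), (np.float64(-17.0), 168), (np.float64(-16.75), 168), (np.float64(-16.5), 169), (np.float64(-16.25), 170)]
  base edge [-90.14 100.71]
  base edge [-89.63  42.58]
  base edge [-85.39 -68.99]
  yoke R outer/inner [-9.52 39.21] 
w19 48 tip [-27.67 168.59]
w19 47 tip [-27.9  160.93]
  base edge [-89.76 113.37]
  base edge [-89.63  44.24]
  base edge [-89.53  70.85]
  yoke R outer/inner [ -7.47 -39.77]
```

>>> play_rows --targets '[{"slide": [0,0,0],"turn": -0.01,"fingers": 0.8},{"slide": [0,0,0],"turn": -0.02,"fingers": 0.8},{"slide": [0,0,0],"turn": -0.02,"fingers": 0.8}]'

```text
t: 21.6
ee_pos: [569.3, 100.8, 64.1]
tcp_rot: [0.368, 0.604, 0.367, -0.604]
force: [-2.5, -1.5, 6.2]
finger_gap: 0.172
```

```bash
python3 st.py
```

```text
t 21.6 ang -0.4776 pos [569.26 100.77  64.12] Ftool [-6.15 -1.5   2.49] Mtool [-0.249 -0.67  -0.21 ] tau6 -0.236 gap 0.172 v -0.004
```

>>> play_rows --targets '[{"slide": [0,0,0],"turn": -0.006,"fingers": 0.8},{"slide": [0,0,0],"turn": -0.01,"fingers": 0.8},{"slide": [0,0,0],"turn": -0.01,"fingers": 0.8}]'

```text
t: 21.9
ee_pos: [569.3, 100.8, 64.1]
tcp_rot: [0.371, 0.603, 0.37, -0.602]
force: [-1.4, -2.7, 5.4]
finger_gap: 0.167
```

```bash
python3 st.py
```

```text
t 21.9 ang -0.4681 pos [569.31 100.8   64.15] Ftool [-5.39 -0.06  3.03] Mtool [-0.167 -0.71  -0.155] tau6 -0.143 gap 0.167 v -0.001
```

>>> play_rows --targets '[{"slide": [0,0,0],"turn": 0,"fingers": 0.5},{"slide": [0,0,0],"turn": 0,"fingers": 0.2},{"slide": [0,0,0],"turn": 0,"fingers": -0.1},{"slide": [0,0,0],"turn": 0,"fingers": -0.1},{"slide": [0,0,0],"turn": 0,"fingers": -0.1}]'

```text
t: 22.4
ee_pos: [569.0, 101.1, 62.9]
tcp_rot: [-0.37, -0.602, -0.37, 0.603]
force: [0.1, 0.8, 0.4]
finger_gap: 0.549
```

>>> play_rows --targets '[{"slide": [-10,0,0],"turn": 0,"fingers": -0.1},{"slide": [-30,0,0],"turn": 0,"fingers": -0.1},{"slide": [-60,0,0],"turn": 0,"fingers": -0.1},{"slide": [-80,0,0],"turn": 0,"fingers": -0.1},{"slide": [-80,0,0],"turn": 0,"fingers": -0.1}]'

```text
t: 22.9
ee_pos: [571.2, 101.8, 147.4]
tcp_rot: [0.371, 0.605, 0.37, -0.599]
force: [-0.7, 0.4, -0.4]
finger_gap: 0.552
```

```bash
python3 st.py; python3 - <<'E'
from h import *
s,c=snap("wrist","w23")
print(plan(s,[475,78,95],.237+np.pi/2))
f=c["frame"].astype(int)
m=(f[...,0]-f[...,1]>60)&(f[...,0]-f[...,2]>60)
for v in range(180,280,8):
    u=np.where(m[v,230:330])[0]+230
    if len(u): print(v,u.min(),u.max(),(u.min()+u.max())/2)
E
```

```text
t 22.9 ang -0.4681 pos [571.24 101.76 147.37] Ftool [ 0.38 -0.84 -0.02] Mtool [-0.042  0.034  0.017] tau6 -0.0 gap 0.552 v 0.0
(array([ 51.6, -75.5,  64.9]), np.float64(-0.705), np.float64(-2.039))
188 271 292 281.5
196 270 293 281.5
204 268 295 281.5
212 263 300 281.5
220 261 302 281.5
228 263 300 281.5
236 269 293 281.0
244 271 293 282.0
252 271 293 282.0
260 271 293 282.0
```

>>> play_rows --targets '[{"slide": [0,-19,16],"turn": -0.14,"fingers": -0.1},{"slide": [0,-38,32],"turn": -0.28,"fingers": -0.1},{"slide": [10,-57,48],"turn": -0.42,"fingers": -0.1},{"slide": [30,-75,65],"turn": -0.56,"fingers": -0.1},{"slide": [45,-75,65],"turn": -0.7,"fingers": -0.1}]'

```text
t: 23.45
ee_pos: [468.3, 75.2, 96.5]
tcp_rot: [0.554, 0.436, 0.556, -0.439]
force: [1.5, -0.2, 0.1]
finger_gap: 0.55
```

>>> play_rows --targets '[{"slide": [0,0,0],"turn": 0,"fingers": -0.1},{"slide": [0,0,0],"turn": 0,"fingers": -0.1},{"slide": [0,0,0],"turn": 0,"fingers": -0.1}]'

```text
t: 23.75
ee_pos: [473.7, 77.2, 98.6]
tcp_rot: [0.554, 0.44, 0.554, -0.439]
force: [0.6, -0.1, 0.3]
finger_gap: 0.548
```

```bash
python3 st.py; python3 - <<'E'
from prof import *
s,c=snap("wrist","w24")
cv2.imwrite("pics/w24a.png",cv2.resize(c["frame"][100:280,190:360],None,fx=4,fy=3.3,interpolation=cv2.INTER_CUBIC)[:,:,::-1])
x=np.arange(-100,0,.25)
p=prof("w24",x,np.arange(-6,6.1,1.),48); print([(a,int(b)) for a,b in zip(x[::2],p[::2]) if -33<a<-18])
snap("side","s24");snap("top","t24")
s,c=load("t24"); _,c0=load("top0")
d=cv2.absdiff(c["frame"],c0["frame"]).max(2); 
cv2.imwrite("pics/t24.png",c["frame"][:,:,::-1])
E
```

```text
t 23.75 ang 0.2294 pos [473.66  77.25  98.6 ] Ftool [-0.3   0.57  0.28] Mtool [0.019 0.024 0.004] tau6 -0.01 gap 0.548 v 0.007
[(np.float64(-32.5), 63), (np.float64(-32.0), 64), (np.float64(-31.5), 63), (np.float64(-31.0), 62), (np.float64(-30.5), 61), (np.float64(-30.0), 60), (np.float64(-29.5), 58), (np.float64(-29.0), 53), (np.float64(-28.5), 67), (np.float64(-28.0), 125), (np.float64(-27.5), 201), (np.float64(-27.0), 249), (np.float64(-26.5), 250), (np.float64(-26.0), 254), (np.float64(-25.5), 253), (np.float64(-25.0), 253), (np.float64(-24.5), 252), (np.float64(-24.0), 252), (np.float64(-23.5), 252), (np.float64(-23.0), 252), (np.float64(-22.5), 253), (np.float64(-22.0), 244), (np.float64(-21.5), 225), (np.float64(-21.0), 228), (np.float64(-20.5), 230), (np.float64(-20.0), 229), (np.float64(-19.5), 229), (np.float64(-19.0), 228), (np.float64(-18.5), 226)]
```

View pics/w24a.png

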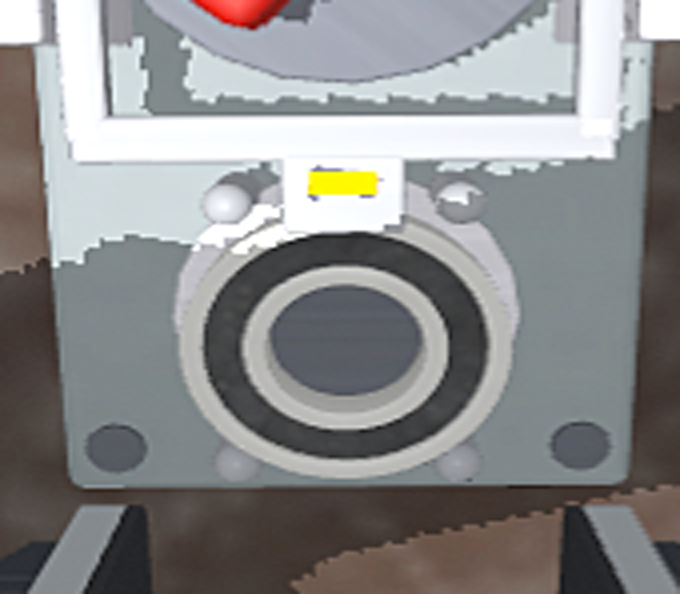

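View pics/t24.png

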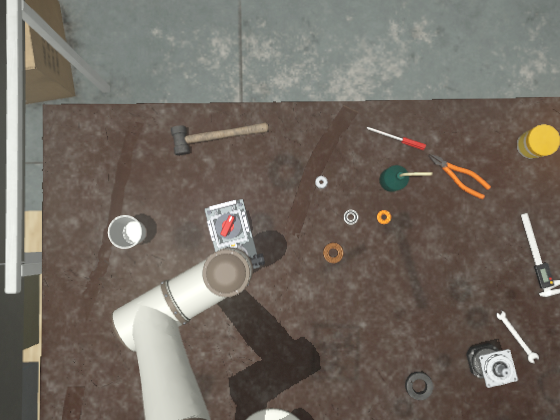

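```bash
python3 - <<'E'
from workcell import finish_job, read_state
s=read_state(); print(s['t'],s['force'].round(2)); print(finish_job())
E
```

```text
23.9 [0.22 0.34 0.08]
the job is handed in; nothing more can be done
None
```

The bearing lies flat in the four-pin nest, and the knob is turned clockwise to its stop. The bolt is home with its tongue over the bearing's edge. I handed the job in at t = 23.9 s; no verdict came back.

**What I did**
- I picked the large silver bearing with black seals at top-view pixel (373,250). I set it between the pins by feel (seat contact at about 7 N) and let go before touching the knob.
- I turned the knob until the torque rose, peaking at about 0.58 N m on the wrist joint. That is roughly 0.35–0.4 N m above friction, under the 0.8 N m limit.
- When I first let go, the knob sprang back about 0.04 rad. I gripped it again, pressed up to the stop once more, eased off to about 0.14 N m and released it. It then stayed put, about 0.80 rad from the start.

**What the last checks showed**
- **Bolt:** the tongue tip measures about x = -27.8 mm (fully home is -28). The yoke did not move over the last 0.03–0.04 rad while the torque rose.
- **Bearing:** it sits between the pins under the tongue. Its centre measured up to 1.8 mm off the nest's in the view just after release, which is within the 4 mm allowed.
- **Hand and bystanders:** the gripper is clear with force near zero. The cup, gear and can look unmoved in the top view.

**What disagreed:** other measures of the bolt's travel gave 5.5 to 6.2 mm instead of 6.5 mm. The lowest of these would put the tip right at the -27 mm limit. I relied on the close view of the tip and on the yoke having stopped.

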